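Change over the batch of tea flasks on the bottle roller

TASK

Change over the batch on the bottle roller that steeps our cold tea: stand the finished flask that lies on the rollers upright on the round wooden board, put the glass stopper that was left on the rollers into the empty bowl, and lay every steel flask that stands by the machine on its side along the rollers, settled in the groove between two of them. Only when all that is done, press the roller's keys one at a time, each fully down and let go again: power, then timer, then start. Leave everything else where it stands.

Things in the scene. Friction and masses are not known exactly. Their poses are not given: they have to be found in the camera images.
- mixer: bottle roller for steeping cold tea: grey machine, fixed, 310 (x) x 330 (y) mm. Origin at work-surface level under the middle of its roller bed, z up. Six black rollers 30 mm across, at rest, lie along its y from y -110 to +110, axes 60 mm above the surface at x -125, -75, -25, 25, 75, 125. Heights: base pan 34 mm, end plate (y -119) 66 mm, console (y +113 to +203) 84 mm
- groove_near (a point): middle of the groove at x -100 mm of the roller (nearest the robot), 97 mm above the work surface, where the centre line of a flask lying there runs. Grooves are 50 mm apart, five in all, at x -100, -50, 0, 50, 100; a flask is wider than that, so flasks side by side need an empty groove between them
- groove_mid (a point): same for the groove at x 0 of the roller
- groove_far (a point): same for the groove at x +100 mm, farthest from the robot
- flask1: stainless tea flask, closed, about 0.35 kg: a cylinder 60 mm across up to 135 mm, a shoulder, then a black screw cap 46 mm across to 180 mm in all. Standing on the work surface to the right of the roller at the start. Origin at the centre of its foot, z along it towards the cap. One of the three flasks may be absent
- flask2: same as flask1
- flask3: same as flask1
- finished: the finished flask, the same make and size as the others: the one that lies in the near or the middle groove of the roller at the start, its cap towards the console. Origin at the centre of its foot, z along it towards the cap
- board: round wooden serving board, fixed, 170 mm across, 12 mm thick, with a short grip on one side; the finished flask is to stand on it. Origin at the centre of its underside
- stopper: glass carafe stopper, 90 g, lying in the near or the middle groove of the roller (the one without the finished flask): a ball head 40 mm across with a plug 25 mm across that reaches 52 mm from the ball's centre. Origin at the centre of the ball; the plug points along +y of its frame, drooping a little between the rollers
- bowl: white ceramic bowl, loose, 130 mm across at the rim, 55 mm high, inner floor 6 mm up and about 50 mm across. Origin at the centre of its underside
- key_power (a joint): travel of the power key, 0 up, 0.006 m fully down, springs back; fully down takes 4.5 N. Round grey key 22 mm across in a low round housing, nearest the robot: at x -100, y +157 mm of the roller, top 102 mm above the work surface
- key_timer (a joint): same for the timer key, 22 mm across, 70 mm farther along the row: at x -30, y +157 mm of the roller
- key_start (a joint): same for the start key, the large one, 34 mm across, farthest from the robot: at x +110, y +157 mm of the roller
- key_power_top (a point): centre of the power key's top face when up (it sinks with the key)
- key_timer_top (a point): same for the timer key
- key_start_top (a point): same for the start key
- tin: stainless tea tin with a screw lid, 71 mm across, 110 mm high, standing among the flasks; not part of the job. Origin at the centre of its foot
- mug: white enamel mug, 85 mm across, 83 mm high; not part of the job
- jar: sugar jar, 72 mm across, 95 mm high; not part of the job
- jug: white milk jug, 72 mm across, 90 mm high; not part of the job
- dish: saucer with a spoon, 110 mm across, 8 mm high; not part of the job
- caddy: wooden tea bag box, 70 x 120 mm, 75 mm high; not part of the job

How it is judged:
On the way, in this order (a step that is already met when the one before it is completed fails the run):
1. the finished flask stands on the round board, the stopper is in the bowl, and every flask lies along the rollers, settled in a groove and let go (horizontal distance between stopper and bowl below 0.05 m and z of stopper in the frame of bowl between 0.005 and 0.06 m and angle between bowl's own z axis and vertical below 0.2 rad and angle between finished's own z axis and vertical below 0.1 rad and horizontal distance between finished and board below 0.06 m and z of finished in the frame of board between 0.008 and 0.017 m and angle between the z axis of each of flask1, flask2, flask3 and the y axis of mixer, either way round below 0.12 rad and z of flask1 in the frame of mixer between 0.092 and 0.103 m and x of flask1 in the frame of mixer between -0.115 and 0.115 m and (y of flask1 in the frame of mixer between -0.135 and -0.045 m or y of flask1 in the frame of mixer between 0.045 and 0.135 m) and z of flask2 in the frame of mixer between 0.092 and 0.103 m and x of flask2 in the frame of mixer between -0.115 and 0.115 m and (y of flask2 in the frame of mixer between -0.135 and -0.045 m or y of flask2 in the frame of mixer between 0.045 and 0.135 m) and z of flask3 in the frame of mixer between 0.092 and 0.103 m and x of flask3 in the frame of mixer between -0.115 and 0.115 m and (y of flask3 in the frame of mixer between -0.135 and -0.045 m or y of flask3 in the frame of mixer between 0.045 and 0.135 m) and contact force between the fingers and flask1 below 0.05 N and contact force between the fingers and flask2 below 0.05 N and contact force between the fingers and flask3 below 0.05 N and contact force between the fingers and stopper below 0.05 N and contact force between the fingers and finished below 0.05 N), for 0.2 s.
2. the power key is pressed (value of joint key_power above 0.0045 m), for 0.05 s.
3. the power key is up again and the timer key is pressed (value of joint key_power below 0.002 m and value of joint key_timer above 0.0045 m), for 0.05 s.
4. the timer key is up again and the start key is pressed (value of joint key_timer below 0.002 m and value of joint key_start above 0.0045 m), for 0.05 s.
At the end, for the whole second after the job is handed in: Stopper in the upright bowl; finished flask upright on the round board (foot within 60 mm of its centre); every other flask along the rollers (within 0.12 rad), centre line 92 to 103 mm up, middle within 115 mm across and 45 mm along of the bed's middle; keys up (horizontal distance between stopper and bowl below 0.05 m and z of stopper in the frame of bowl between 0.005 and 0.06 m and angle between bowl's own z axis and vertical below 0.2 rad and angle between finished's own z axis and vertical below 0.1 rad and horizontal distance between finished and board below 0.06 m and z of finished in the frame of board between 0.008 and 0.017 m and angle between the z axis of each of flask1, flask2, flask3 and the y axis of mixer, either way round below 0.12 rad and z of flask1 in the frame of mixer between 0.092 and 0.103 m and x of flask1 in the frame of mixer between -0.115 and 0.115 m and (y of flask1 in the frame of mixer between -0.135 and -0.045 m or y of flask1 in the frame of mixer between 0.045 and 0.135 m) and z of flask2 in the frame of mixer between 0.092 and 0.103 m and x of flask2 in the frame of mixer between -0.115 and 0.115 m and (y of flask2 in the frame of mixer between -0.135 and -0.045 m or y of flask2 in the frame of mixer between 0.045 and 0.135 m) and z of flask3 in the frame of mixer between 0.092 and 0.103 m and x of flask3 in the frame of mixer between -0.115 and 0.115 m and (y of flask3 in the frame of mixer between -0.135 and -0.045 m or y of flask3 in the frame of mixer between 0.045 and 0.135 m) and value of joint each of key_power, key_timer, key_start below 0.002 m); the robot touches nothing.
It fails at once if the start key pressed while a flask is not yet laid on the rollers or the finished one is still on them (value of joint key_start above 0.003 m and (not (angle between the z axis of flask1 and the y axis of mixer, either way round below 0.12 rad and z of flask1 in the frame of mixer between 0.092 and 0.103 m and x of flask1 in the frame of mixer between -0.115 and 0.115 m) or not (angle between the z axis of flask2 and the y axis of mixer, either way round below 0.12 rad and z of flask2 in the frame of mixer between 0.092 and 0.103 m and x of flask2 in the frame of mixer between -0.115 and 0.115 m) or not (angle between the z axis of flask3 and the y axis of mixer, either way round below 0.12 rad and z of flask3 in the frame of mixer between 0.092 and 0.103 m and x of flask3 in the frame of mixer between -0.115 and 0.115 m) or not (angle between finished's own z axis and vertical below 0.1 rad and horizontal distance between finished and board below 0.06 m and z of finished in the frame of board between 0.008 and 0.017 m))).
It fails at once if two keys pressed at once (value of joint each of key_power, key_timer above 0.003 m or value of joint each of key_timer, key_start above 0.003 m or value of joint each of key_power, key_start above 0.003 m).
It fails at once if another thing on the work surface pushed more than 50 mm or knocked over (distance of any of tin, mug, jar, jug, dish, caddy from where it was at the start of the episode above 0.05 m or angle between any of tin, mug, jar, jug, dish, caddy's own z axis and vertical above 0.5 rad).
Of flask1, flask2, flask3 only 2 to 3 are there at a start; the rules pass over those that are not, and their reading is None.
At some moment in a run one of stopper, bowl may be knocked a few centimetres aside while the robot is not near it.
Once in a run the grip may slacken for a moment while it holds something.
It also fails if it takes over 210 s, if anything falls off the work surface, if the arm or the gripper's body presses on something with over 40 N, if the wrist force passes 120 N, or if a joint passes its speed limit or range.

ROBOT

A 7-joint arm with a two-finger parallel gripper is mounted at the origin on the work surface. World frame = base frame: x ahead of the robot, y to its left, z up, the work surface at z = 0. Lengths are in m, angles in rad, forces in N, time in s.
With the tool pointing down it reaches from about 0.425 to 0.925 m from the base axis. Payload 6.8 kg.
Tool frame: the origin (TCP) lies where the fingers leave the gripper's body, on its centre line; the fingertips stand 80 mm ahead of it and the grasp point (between the pads) lies 61 mm ahead of it; z points along the fingers, y is the line along which they close (so a half turn about z gives the same grasp; the last joint's range is limited). The gripper opens to 88 mm and grips with 3 to 60 N. Pads are 20 mm wide; open, the fingers measure 115 mm over their backs; the gripper's body (75 mm by 178 mm) begins 61 mm behind the grasp point.
Start: joints at [1.035, 0.477, 0.022, 1.555, -0.011, 1.109, -0.083], TCP at [0.28, -0.614, 0.303] pointing down, gripper open.
Joint ranges: [-2.96, 2.96], [-0.34, 2.1], [-1.41, 1.46], [0.24, 2.44], [-1.37, 4.51], [0.17, 1.92], [-2.96, 2.96]. Speed limits (rad/s): [2.39, 2.39, 3.14, 3.14, 3.14, 3.14, 3.14].

INTERFACE

Orientations are given as a rotation vector (axis times angle).
In Python, from rig import arm, get_image gives the robot as it stands.
- The arm moves only by the shell command python3 -m handwheel 'ROWS' [FORCE]. ROWS is JSON, a list of rows, each an object of numbers: "gripper": the closure, from 0 (fully open) to 1 (shut); "x", "y", "z": the shift along the tool's x, y, z in m; "rx", "ry", "rz": the turn, a rotation vector about the tool's x, y, z in rad. A call has 1 to 8 rows; each row shifts and turns the commanded pose from where the row before left it, along the tool's axes as they then stand; what a row does not reach is not made up. A row lasts 1/10 s, in which the tool goes at most 50 mm and 8.59 degrees, less where a joint would pass 70% of its speed; a pose out of reach is approached as far as the arm can. A call is refused whole if a number of a shift passes 0.05 or a number of a turn 0.15, either way. A call with a gripper value outside its range is refused whole. The fingers move at their own pace and stop on an object; FORCE is the grip in N (left out, the last holds). Time passes only in rows, so rows that do not move let the fingers close. It gives the time, the measured TCP pose, the force, the opening and the grip force at its end, in the units of the state.
- arm.observe(): the state, without advancing time (a new reading comes with each control period).
- get_image(name): name is "side" or "top"; returns a dict with "pixels" (384x512x3 uint8, blue, green, red), "z_map" (384x512 float32, m along the optical axis (not along the pixel's ray), 0 where there is no reading), "camera_matrix" (3x3 intrinsics, pixels), "dist" ([k1, k2, p1, p2, k3] as OpenCV has them; the pictures are not rectified), "R" (3x3) and "t" (3): a world point X has camera coordinates R X + t. Camera axes: x right, y down, z forward; pixel columns grow to the right and rows downward; lengths in m; the calibration is good to about 2 mm. A picture is of the moment at which its call begins.
- arm.hand_in(): hands the job in; it is judged then, once.
The state is a dict: "time_s": time; "joint_positions": joint angles; "qvel": joint speeds; "effort": joint torques, N m; "tcp_pos": TCP position; "eef_rot": TCP orientation; "wrist_force": force on the tool from outside, world axes, zero at the start; "torque": the same for the moment, N m; "gripper_width": opening from 0.0 (shut) to 1.0 (fully open); "finger_force": force on a finger pad.
Only numpy, scipy, OpenCV 4.12 (cv2) and the standard library are available. Lean on these libraries where they do the work, as an engineer would, in place of code of your own. Each camera call takes 0.05 s, during which the arm holds its last target. There are 200 camera calls.

## Working session

There is one attempt and no reset: what is moved stays moved. The work goes in short steps, Python scripts to look and compute and a shell command to move; the robot and the scene stay as the last step left them, time stands still between calls to the robot, and variables do not carry over. Pictures are saved under pics/ and viewed, at most 14 in all, crops included, and the job is handed in when it is done.

```bash
ls; mkdir -p pics; cat > h.py <<'E'
import numpy as np, cv2, json
from rig import arm, get_image
from scipy.spatial.transform import Rotation as Ro
def grab(n,name=None):
    d=get_image(n)
    if name: cv2.imwrite(f'pics/{name}.png',d['pixels'])
    return d
def cloud(d):
    h,w=d['z_map'].shape
    u,v=np.meshgrid(np.arange(w),np.arange(h))
    p=cv2.undistortPoints(np.stack([u,v],-1).reshape(-1,1,2).astype(np.float64),np.array(d['camera_matrix']),np.array(d['dist'])).reshape(h,w,2)
    z=d['z_map']; c=np.dstack([p[...,0]*z,p[...,1]*z,z]).astype(float)
    X=(c-np.array(d['t']))@np.array(d['R'])
    X[z<=0]=np.nan
    return X
def ray(d,u,v,h):
    p=cv2.undistortPoints(np.array([[[u,v]]],float),np.array(d['camera_matrix']),np.array(d['dist'])).reshape(2)
    R=np.array(d['R']);o=-R.T@np.array(d['t']);r=R.T@np.array([p[0],p[1],1]);return o+r*(h-o[2])/r[2]
E
python3 - <<'E'
from h import *
np.set_printoptions(precision=4,suppress=True)
print(arm.observe())
for n in('side','top'):
    d=grab(n,n+'0'); X=cloud(d); np.save(n+'.npy',X)
    print(n,d['camera_matrix'],d['dist'],-np.array(d['R']).T@d['t'],d['R'],(d['z_map']>0).mean())
E
```

```text
pics
{'time_s': 0.0, 'joint_positions': array([ 1.0349,  0.4778,  0.0223,  1.5564, -0.0115,  1.1093, -0.0831]), 'qvel': array([-0.001 , -0.0009, -0.0008,  0.0005,  0.0006,  0.0003, -0.0003]), 'effort': array([ -0.0004, -58.285 ,   1.534 , -27.2605,  -0.0545,   0.017 ,
         0.0001]), 'tcp_pos': array([ 0.2798, -0.6138,  0.3017]), 'eef_rot': array([-3.0683, -0.6665,  0.0008]), 'wrist_force': array([0.1947, 0.0571, 0.5916]), 'torque': array([-0.0256,  0.007 ,  0.0206]), 'finger_force': 0.0, 'gripper_width': 1.0024477618901357}
side [[367.7279   0.     253.7744]
 [  0.     367.7279 189.3508]
 [  0.       0.       1.    ]] [-0.0224  0.      0.      0.      0.    ] [0.0128 0.4763 0.7243] [[-0.692  -0.7217 -0.0181]
 [-0.4567  0.4571 -0.7633]
 [ 0.5591 -0.5199 -0.6458]] 0.99615478515625
top [[369.2703   0.     252.5367]
 [  0.     369.2703 195.0818]
 [  0.       0.       1.    ]] [-0.0736  0.      0.      0.      0.    ] [ 0.4811 -0.023   1.2269] [[ 0.0263 -0.9993  0.0281]
 [-0.9984 -0.0277 -0.0486]
 [ 0.0493 -0.0268 -0.9984]] 0.9962158203125
```

View pics/top0.png

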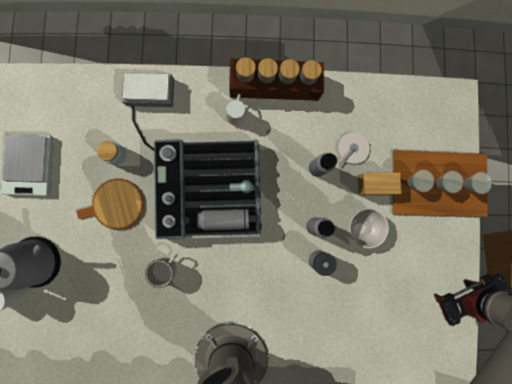

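View pics/side0.png

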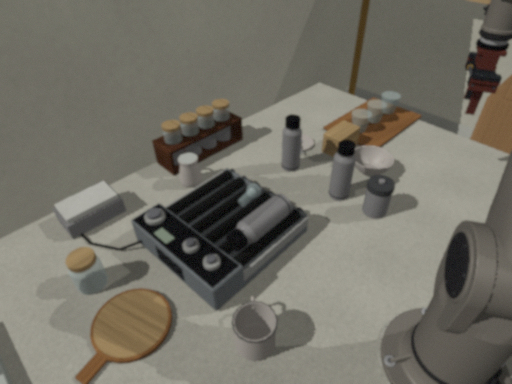

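The top view shows two standing flasks at (325,162) and (322,227) and the tin at (322,263). The finished flask is in the near groove at (222,218) and the stopper in the middle groove at (240,186). The bowl is at (370,228) and the board at (118,204). The side view agrees: two black-capped flasks, with the tin shorter.

```bash
python3 - <<'E'
from h import *
np.set_printoptions(precision=4,suppress=True)
T=np.load('top.npy');S=np.load('side.npy')
tab=lambda X:np.nanmedian(X[(abs(X[...,2])<.02)][:,2])
print('table z',tab(T),tab(S))
def comps(X,lo,hi,amin=25):
    m=((X[...,2]>lo)&(X[...,2]<hi)&(X[...,0]>.25)&(X[...,0]<.85)&(X[...,1]>-.5)&(X[...,1]<.55)).astype(np.uint8)
    n,l,s,c=cv2.connectedComponentsWithStats(m,connectivity=4)
    for i in range(1,n):
        if s[i,4]>=amin:
            P=X[l==i]; (cx,cy),(w,h),a=cv2.minAreaRect(P[:,:2].astype(np.float32)*1000)
            print(' px',c[i].round(),s[i,4],'rect c',round(cx,1),round(cy,1),'wh',round(w,1),round(h,1),round(a,1),'mean',P.mean(0),'zmed',np.median(P[:,2]))
for n,X in(('top',T),('side',S)):
    for lo,hi in((.155,.2),(.112,.14),(.1,.111),(.078,.1),(.035,.06),(.006,.02)):
        print(n,lo,hi);comps(X,lo,hi)
E
```

```text
table z 0.0007650565285231484 0.0014849502102736837
top 0.155 0.2
 px [329. 161.] 226 rect c 638.7 -269.4 wh 44.4 44.1 68.0 mean [ 0.6374 -0.2679  0.1784] zmed 0.18011680633965993
 px [326. 228.] 213 rect c 445.2 -266.7 wh 41.8 46.0 28.5 mean [ 0.4458 -0.2643  0.1791] zmed 0.1803647584584029
top 0.112 0.14
 px [320. 167.] 58 rect c 628.1 -254.9 wh 56.7 23.2 33.6 mean [ 0.6256 -0.2522  0.1291] zmed 0.13156855284584906
 px [220. 220.] 956 rect c 457.7 48.3 wh 53.4 180.8 3.8 mean [0.4589 0.042  0.122 ] zmed 0.12273260585657356
 px [316. 226.] 58 rect c 450.3 -249.7 wh 24.9 55.5 71.5 mean [ 0.4496 -0.2456  0.1301] zmed 0.13302298080961514
top 0.1 0.111
 px [167. 152.] 85 rect c 660.8 213.6 wh 31.4 28.2 3.6 mean [0.6597 0.2127 0.1058] zmed 0.10613750653509628
 px [246. 186.] 51 rect c 562.4 -32.5 wh 21.6 24.4 1.1 mean [ 0.5628 -0.0336  0.1029] zmed 0.1024322756024958
 px [167. 198.] 40 rect c 520.4 206.0 wh 18.2 19.4 0.6 mean [0.5198 0.2062 0.1059] zmed 0.10568349975140827
 px [225. 211.] 54 rect c 486.6 27.6 wh 5.4 130.3 3.7 mean [0.4872 0.0276 0.1067] zmed 0.10717305436281852
 px [167. 
[... 8771 characters left out ...]
66  0.0128] zmed 0.013080362934626041
 px [254. 275.] 292 rect c 403.3 85.7 wh 329.0 50.3 84.4 mean [0.4037 0.1132 0.0143] zmed 0.01436201423595542
 px [180. 278.] 38 rect c 519.9 251.2 wh 69.8 1.5 3.4 mean [0.5171 0.2509 0.0155] zmed 0.015524983895038058
 px [ 95. 287.] 121 rect c 639.1 403.0 wh 69.2 26.6 88.9 mean [0.6341 0.4049 0.0134] zmed 0.014017909327906631
 px [127. 329.] 5143 rect c 485.1 401.3 wh 170.4 209.0 48.6 mean [0.4912 0.4019 0.0132] zmed 0.01330646680809125
 px [254. 325.] 162 rect c 310.1 209.1 wh 70.0 24.1 49.5 mean [0.312  0.2064 0.0111] zmed 0.009784626536731969
 px [250. 357.] 90 rect c 272.7 259.5 wh 56.4 11.7 27.3 mean [0.269  0.2595 0.0131] zmed 0.012901244666890858
```

```bash
cat >> h.py <<'E'
TH=0.053; EX=np.array([np.cos(TH),np.sin(TH),0]); EY=np.array([-np.sin(TH),np.cos(TH),0]); UZ=np.array([0,0,1.]); O=np.array([.5596,.0506,0])
def m2w(x,y,z): return O+x*EX+y*EY+z*UZ
def ori(z,y):
    z=z/np.linalg.norm(z); y=y-z*(y@z); y/=np.linalg.norm(y); return np.stack([np.cross(y,z),y,z],1)
def tilt(a,ex=EX): # lateral tilt about ex: a>0 points to +y, a<0 to -y
    ey=np.cross(UZ,ex); return ori(np.sin(a)*ey-np.cos(a)*UZ,ex)
def cur(s=None):
    s=s or arm.observe(); R=Ro.from_rotvec(s['eef_rot']).as_matrix(); return np.array(s['tcp_pos']),R
def plan(gp,R1,n=None,src=None,off=.061,show=True):
    p,R=src or cur(); q=gp-R1@[0,0,off]
    D=R.T@(q-p); w=Ro.from_matrix(R.T@R1).as_rotvec()
    if n is None: n=int(max(np.ceil(np.linalg.norm(w)/.148),np.ceil(np.linalg.norm(D)/.048),1))
    A=sum(Ro.from_rotvec(w/n*i).as_matrix() for i in range(n)); d=np.linalg.solve(A,D)
    print(n,'rows of xyz',d.round(4),'rot',(w/n).round(4),'| end tcp',q.round(3))
    return q,R1
def st(off=.061):
    s=arm.observe();p,R=cur(s)
    print('t',round(s['time_s'],2),'gp',(p+R@[0,0,off]).round(4),'z',R[:,2].round(3),'y',R[:,1].round(3),'q',s['joint_positions'].round(2),'F',s['wrist_force'].round(1),'w',round(s['gripper_width']*88,1),'ff',round(s['finger_force'],1))
E
python3 - <<'E'
from h import *
T=np.load('top.npy');S=np.load('side.npy')
for X in(T,S):
    P=X[(X[...,2]>.006)&(X[...,2]<.02)&(X[...,1]>.3)&(X[...,0]>.36)&(X[...,0]<.61)][:,:2]
    g=np.zeros((300,300),np.uint8); ij=((P-[.35,.27])*1000).astype(int); ok=((ij>=0)&(ij<300)).all(1); g[ij[ok,0],ij[ok,1]]=1
    g=cv2.morphologyEx(g,cv2.MORPH_CLOSE,np.ones((9,9)));dt=cv2.distanceTransform(g,cv2.DIST_L2,5); i=np.argwhere(dt>dt.max()-2).mean(0); print('board',i/1000+[.35,.27],dt.max())
st()
g=m2w(-.1,.0326,.097);print(g)
plan(np.array([*g[:2],.27]),tilt(0))
E
```

```text
board [0.50080952 0.38895238] 79.90698
board [0.49786957 0.38813043] 81.285286
t 0.1 gp [ 0.2798 -0.6137  0.2408] z [-0.001  0.001 -1.   ] y [ 0.415 -0.91  -0.002] q [ 1.03  0.48  0.02  1.56 -0.01  1.11 -0.08] F [-0.2 -0.2 -0.2] w 88.4 ff 0.0
[0.45801343 0.0778567  0.097     ]
15 rows of xyz [ 0.0478 -0.0165 -0.0019] rot [-0.0001 -0.0001 -0.0797] | end tcp [0.458 0.078 0.331]
```

```bash
python3 -m handwheel '[{"x":0.048,"y":-0.0165,"z":-0.002,"rz":-0.08,"gripper":0},{"x":0.048,"y":-0.0165,"z":-0.002,"rz":-0.08},{"x":0.048,"y":-0.0165,"z":-0.002,"rz":-0.08},{"x":0.048,"y":-0.0165,"z":-0.002,"rz":-0.08},{"x":0.048,"y":-0.0165,"z":-0.002,"rz":-0.08},{"x":0.048,"y":-0.0165,"z":-0.002,"rz":-0.08},{"x":0.048,"y":-0.0165,"z":-0.002,"rz":-0.08}]' && python3 -m handwheel '[{"x":0.048,"y":-0.0165,"z":-0.002,"rz":-0.08},{"x":0.048,"y":-0.0165,"z":-0.002,"rz":-0.08},{"x":0.048,"y":-0.0165,"z":-0.002,"rz":-0.08},{"x":0.048,"y":-0.0165,"z":-0.002,"rz":-0.08},{"x":0.048,"y":-0.0165,"z":-0.002,"rz":-0.08},{"x":0.048,"y":-0.0165,"z":-0.002,"rz":-0.08},{"x":0.048,"y":-0.0165,"z":-0.002,"rz":-0.08},{}]'
python3 - <<'E'
from h import *
st(); g=m2w(-.1,.0326,.20);plan(g,tilt(-.75))
E
```

```text
t 0.1 gp [ 0.2798 -0.6137  0.2408] z [-0.001  0.001 -1.   ] y [ 0.415 -0.91  -0.002] q [ 1.03  0.48  0.02  1.56 -0.01  1.11 -0.08] F [-0.2 -0.2 -0.2] w 88.4 ff 0.0
16 rows of xyz [ 0.0459 -0.0176 -0.0144] rot [-0.028  -0.0411 -0.071 ] | end tcp [0.456 0.119 0.245]validation failed for argument at $[0]...
```

```bash
python3 -m handwheel '[{"x":0.048,"y":-0.0165,"z":-0.002,"rx":0,"ry":0,"rz":-0.08,"gripper":0}]'; echo; python3 -m handwheel '[{"x":0.048,"y":-0.0165,"z":-0.002,"rz":-0.08}]'
```

```text
time_s: 0.2
tcp_pos: [0.3094, -0.5841, 0.3036]
eef_rot: [3.044, 0.772, -0.009]
wrist_force: [0.6, -0.3, 0.1]
gripper_width: 0.998
finger_force: 0.0
validation failed for argument at $[0]...
```

```bash
python3 -m handwheel '[{"x":0.048,"y":-0.0165,"z":-0.002,"rx":0,"ry":0,"rz":-0.08,"gripper":0},{"x":0.048,"y":-0.0165,"z":-0.002,"rx":0,"ry":0,"rz":-0.08,"gripper":0},{"x":0.048,"y":-0.0165,"z":-0.002,"rx":0,"ry":0,"rz":-0.08,"gripper":0},{"x":0.048,"y":-0.0165,"z":-0.002,"rx":0,"ry":0,"rz":-0.08,"gripper":0},{"x":0.048,"y":-0.0165,"z":-0.002,"rx":0,"ry":0,"rz":-0.08,"gripper":0},{"x":0.048,"y":-0.0165,"z":-0.002,"rx":0,"ry":0,"rz":-0.08,"gripper":0},{"x":0.048,"y":-0.0165,"z":-0.002,"rx":0,"ry":0,"rz":-0.08,"gripper":0}]' && python3 -m handwheel '[{"x":0.048,"y":-0.0165,"z":-0.002,"rx":0,"ry":0,"rz":-0.08,"gripper":0},{"x":0.048,"y":-0.0165,"z":-0.002,"rx":0,"ry":0,"rz":-0.08,"gripper":0},{"x":0.048,"y":-0.0165,"z":-0.002,"rx":0,"ry":0,"rz":-0.08,"gripper":0},{"x":0.048,"y":-0.0165,"z":-0.002,"rx":0,"ry":0,"rz":-0.08,"gripper":0},{"x":0.048,"y":-0.0165,"z":-0.002,"rx":0,"ry":0,"rz":-0.08,"gripper":0},{"x":0.048,"y":-0.0165,"z":-0.002,"rx":0,"ry":0,"rz":-0.08,"gripper":0},{"x":0.048,"y":-0.0165,"z":-0.002,"rx":0,"ry":0,"rz":-0.08,"gripper":0},{"x":0,"y":0,"z":0,"rx":0,"ry":0,"rz":0,"gripper":0}]'
python3 - <<'E'
from h import *
st(); g=m2w(-.1,.0326,.20);plan(g,tilt(-.75))
E
```

```text
time_s: 0.9
tcp_pos: [0.4799, -0.2733, 0.3182]
eef_rot: [-2.701, -1.603, -0.0]
wrist_force: [1.0, -0.1, 0.5]
gripper_width: 0.999
finger_force: 0.0
time_s: 1.7
tcp_pos: [0.4538, 0.0756, 0.3327]
eef_rot: [-2.142, -2.297, -0.002]
wrist_force: [-0.0, 0.3, -0.1]
gripper_width: 1.002
finger_force: 0.0
t 1.7 gp [0.4538 0.0757 0.2717] z [ 0.     0.002 -1.   ] y [0.998 0.069 0.   ] q [ 0.23  0.13 -0.57  1.98  0.08  1.05 -0.31] F [-0.   0.3 -0.1] w 88.2 ff 0.0
6 rows of xyz [0.0117 0.0008 0.012 ] rot [ 0.0011 -0.1253  0.0026] | end tcp [0.456 0.119 0.245]
```

```bash
python3 -m handwheel '[{"x":0.0117,"y":0.001,"z":0.012,"rx":0.001,"ry":-0.125,"rz":0.0026,"gripper":0},{"x":0.0117,"y":0.001,"z":0.012,"rx":0.001,"ry":-0.125,"rz":0.0026,"gripper":0},{"x":0.0117,"y":0.001,"z":0.012,"rx":0.001,"ry":-0.125,"rz":0.0026,"gripper":0},{"x":0.0117,"y":0.001,"z":0.012,"rx":0.001,"ry":-0.125,"rz":0.0026,"gripper":0},{"x":0.0117,"y":0.001,"z":0.012,"rx":0.001,"ry":-0.125,"rz":0.0026,"gripper":0},{"x":0.0117,"y":0.001,"z":0.012,"rx":0.001,"ry":-0.125,"rz":0.0026,"gripper":0},{"x":0,"y":0,"z":0,"rx":0,"ry":0,"rz":0,"gripper":0},{"x":0,"y":0,"z":0,"rx":0,"ry":0,"rz":0,"gripper":0}]'
python3 - <<'E'
from h import *
st(); g=m2w(-.1,.0326,.20);plan(g,tilt(-.75));plan(m2w(-.1,.0326,.099),tilt(-.75))
E
```

```text
time_s: 2.5
tcp_pos: [0.4595, 0.1127, 0.2436]
eef_rot: [1.743, 1.817, -0.686]
wrist_force: [0.6, -1.1, -0.7]
gripper_width: 0.996
finger_force: 0.0
t 2.5 gp [0.4611 0.0712 0.1989] z [ 0.026 -0.68  -0.733] y [ 0.999  0.041 -0.002] q [-0.26  0.47 -0.53  1.97  0.75  1.44 -1.13] F [ 0.6 -1.1 -0.7] w 87.7 ff 0.0
1 rows of xyz [ 0.0043 -0.0034 -0.0054] rot [-0.0099 -0.0018 -0.0076] | end tcp [0.456 0.119 0.245]
3 rows of xyz [ 0.0244 -0.0011  0.0229] rot [-0.0033 -0.0006 -0.0025] | end tcp [0.456 0.119 0.144]
```

```bash
python3 -m handwheel '[{"x":0.018,"y":-0.001,"z":0.017,"rx":-0.01,"ry":-0.002,"rz":-0.007,"gripper":0},{"x":0.018,"y":-0.001,"z":0.017,"rx":0,"ry":0,"rz":0,"gripper":0},{"x":0.018,"y":-0.001,"z":0.017,"rx":0,"ry":0,"rz":0,"gripper":0},{"x":0.018,"y":-0.001,"z":0.017,"rx":0,"ry":0,"rz":0,"gripper":0},{"x":0,"y":0,"z":0,"rx":0,"ry":0,"rz":0,"gripper":0}]'
python3 - <<'E'
from h import *
st(); plan(m2w(-.1,.0326,.099),tilt(-.75))
E
```

```text
time_s: 3.0
tcp_pos: [0.4553, 0.117, 0.1449]
eef_rot: [1.732, 1.819, -0.682]
wrist_force: [-0.4, -0.6, -0.3]
gripper_width: 1.0
finger_force: 0.0
t 3.0 gp [0.4574 0.0755 0.1003] z [ 0.035 -0.682 -0.731] y [0.999 0.05  0.001] q [-0.3   0.63 -0.5   2.02  0.84  1.32 -1.29] F [-0.4 -0.6 -0.3] w 88.0 ff 0.0
1 rows of xyz [ 0.0025  0.0006 -0.0007] rot [-0.0016  0.0011 -0.0032] | end tcp [0.456 0.119 0.144]
```

Good. I'll close the gripper and lift.

```bash
python3 -m handwheel '[{"x":0.001,"y":0,"z":0,"rx":0,"ry":0,"rz":0,"gripper":1},{"x":0,"y":0,"z":0,"rx":0,"ry":0,"rz":0,"gripper":1},{"x":0,"y":0,"z":0,"rx":0,"ry":0,"rz":0,"gripper":1},{"x":0,"y":0,"z":0,"rx":0,"ry":0,"rz":0,"gripper":1},{"x":0,"y":0,"z":0,"rx":0,"ry":0,"rz":0,"gripper":1},{"x":0,"y":0,"z":0,"rx":0,"ry":0,"rz":0,"gripper":1}]' 60; python3 -m handwheel '[{"x":-0.014,"y":0,"z":-0.014,"rx":0,"ry":0,"rz":0,"gripper":1},{"x":-0.02,"y":0,"z":-0.02,"rx":0,"ry":0,"rz":0,"gripper":1},{"x":-0.02,"y":0,"z":-0.02,"rx":0,"ry":0,"rz":0,"gripper":1},{"x":-0.02,"y":0,"z":-0.02,"rx":0,"ry":0,"rz":0,"gripper":1},{"x":-0.02,"y":0,"z":-0.02,"rx":0,"ry":0,"rz":0,"gripper":1},{"x":-0.02,"y":0,"z":-0.02,"rx":0,"ry":0,"rz":0,"gripper":1},{"x":0,"y":0,"z":0,"rx":0,"ry":0,"rz":0,"gripper":1}]'
python3 - <<'E'
from h import *
st(); b=np.array([.499,.389,.012+.12+.05]); bm=np.array([.458,.12,.30]);
a=plan(bm,tilt(0.82))
plan(b,tilt(.82),src=a)
E
```

```text
time_s: 3.6
tcp_pos: [0.4552, 0.1197, 0.1455]
eef_rot: [1.728, 1.819, -0.68]
wrist_force: [-2.7, 0.9, 6.8]
gripper_width: 0.672
finger_force: 60.0
time_s: 4.3
tcp_pos: [0.4561, 0.1151, 0.3085]
eef_rot: [1.731, 1.819, -0.672]
wrist_force: [0.8, 0.3, -3.6]
gripper_width: 0.673
finger_force: 60.0
t 4.3 gp [0.4586 0.0736 0.2638] z [ 0.042 -0.68  -0.732] y [0.999 0.053 0.008] q [-0.24  0.37 -0.55  1.93  0.71  1.52 -1.04] F [ 0.8  0.3 -3.6] w 59.2 ff 60.0
11 rows of xyz [-0.0041  0.0002 -0.0032] rot [ 0.0008  0.1426 -0.    ] | end tcp [0.46  0.075 0.342]
7 rows of xyz [0.0136 0.0079 0.0393] rot [0. 0. 0.] | end tcp [0.501 0.344 0.224]
```

```bash
python3 -m handwheel '[{"x":-0.004,"y":0,"z":-0.003,"rx":0,"ry":0.142,"rz":0,"gripper":1},{"x":-0.004,"y":0,"z":-0.003,"rx":0,"ry":0.142,"rz":0,"gripper":1},{"x":-0.004,"y":0,"z":-0.003,"rx":0,"ry":0.142,"rz":0,"gripper":1},{"x":-0.004,"y":0,"z":-0.003,"rx":0,"ry":0.142,"rz":0,"gripper":1},{"x":-0.004,"y":0,"z":-0.003,"rx":0,"ry":0.142,"rz":0,"gripper":1},{"x":-0.004,"y":0,"z":-0.003,"rx":0,"ry":0.142,"rz":0,"gripper":1},{"x":-0.004,"y":0,"z":-0.003,"rx":0,"ry":0.142,"rz":0,"gripper":1}]' | head -2; python3 -m handwheel '[{"x":-0.004,"y":0,"z":-0.003,"rx":0,"ry":0.142,"rz":0,"gripper":1},{"x":-0.004,"y":0,"z":-0.003,"rx":0,"ry":0.142,"rz":0,"gripper":1},{"x":-0.004,"y":0,"z":-0.003,"rx":0,"ry":0.142,"rz":0,"gripper":1},{"x":-0.004,"y":0,"z":-0.003,"rx":0,"ry":0.142,"rz":0,"gripper":1},{"x":0,"y":0,"z":0,"rx":0,"ry":0,"rz":0,"gripper":1},{"x":0,"y":0,"z":0,"rx":0,"ry":0,"rz":0,"gripper":1}]' |head -2
python3 - <<'E'
from h import *
st(); b=np.array([.499,.389,.012+.12+.04]);
plan(b,tilt(.82))
grab('side','s1')
E
```

```text
time_s: 5.0
tcp_pos: [0.4557, 0.0947, 0.3327]
time_s: 5.6
tcp_pos: [0.4566, 0.0755, 0.3357]
t 5.6 gp [0.4543 0.1195 0.2935] z [-0.038  0.721 -0.692] y [ 0.999  0.052 -0.001] q [ 0.62  0.26 -0.59  2.03 -0.75  1.11  0.5 ] F [-0.4 -0.7 -3.2] w 59.4 ff 60.0
7 rows of xyz [0.0135 0.0084 0.0396] rot [ 0.      0.0019 -0.0002] | end tcp [0.501 0.344 0.214]
```

View pics/s1.png

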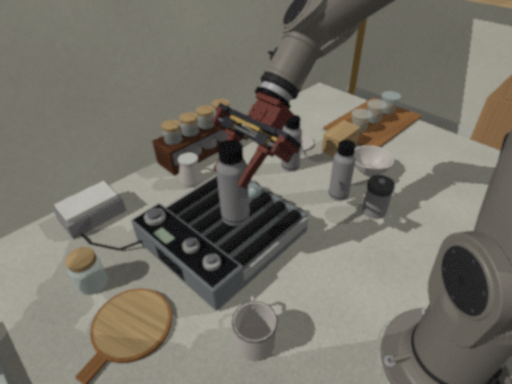

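```bash

python3 - <<'E'
from h import *
a=plan(np.array([.499,.389,.2935]),tilt(.82))
a=plan(np.array([.499,.389,.145]),tilt(.82),src=a)
E
```

```text
6 rows of xyz [0.0302 0.0098 0.0323] rot [0.     0.0022 0.0002] | end tcp [0.501 0.344 0.335]
4 rows of xyz [-0.0271  0.      0.0253] rot [0. 0. 0.] | end tcp [0.501 0.344 0.187]
```

```bash
python3 -m handwheel '[{"x":0.03,"y":0.01,"z":0.032,"rx":0,"ry":0.002,"rz":0,"gripper":1},{"x":0.03,"y":0.01,"z":0.032,"rx":0,"ry":0.002,"rz":0,"gripper":1},{"x":0.03,"y":0.01,"z":0.032,"rx":0,"ry":0.002,"rz":0,"gripper":1},{"x":0.03,"y":0.01,"z":0.032,"rx":0,"ry":0.002,"rz":0,"gripper":1},{"x":0.03,"y":0.01,"z":0.032,"rx":0,"ry":0.002,"rz":0,"gripper":1},{"x":0.03,"y":0.01,"z":0.032,"rx":0,"ry":0.002,"rz":0,"gripper":1},{"x":0,"y":0,"z":0,"rx":0,"ry":0,"rz":0,"gripper":1}]'|head -2;python3 -m handwheel '[{"x":-0.027,"y":0,"z":0.025,"rx":0,"ry":0,"rz":0,"gripper":1},{"x":-0.027,"y":0,"z":0.025,"rx":0,"ry":0,"rz":0,"gripper":1},{"x":-0.027,"y":0,"z":0.025,"rx":0,"ry":0,"rz":0,"gripper":1},{"x":0,"y":0,"z":0,"rx":0,"ry":0,"rz":0,"gripper":1},{"x":0,"y":0,"z":0,"rx":0,"ry":0,"rz":0,"gripper":1}]'|head -2
python3 - <<'E'
from h import *
st()
plan(np.array([.499,.389,.135]),tilt(.82))
d=grab('side','s2');X=cloud(d);grab('top','t2')
m=(abs(X[...,0]-.5)<.1)&(abs(X[...,1]-.389)<.08)&(X[...,2]>.04)
P=X[m];
for z in np.arange(.04,.26,.02):
    q=P[abs(P[:,2]-z)<.01]; print(round(z,2),len(q),q.mean(0).round(4) if len(q) else '')
E
```

```text
time_s: 6.35
tcp_pos: [0.4994, 0.3506, 0.339]
time_s: 6.85
tcp_pos: [0.503, 0.3428, 0.2273]
t 6.85 gp [0.5006 0.3875 0.1857] z [-0.038  0.732 -0.681] y [0.999 0.054 0.002] q [ 0.17  0.57 -0.75  1.98 -0.81  0.53  0.3 ] F [ 0.5  0.4 -3. ] w 59.2 ff 60.0
2 rows of xyz [-0.018  -0.0008  0.0179] rot [ 0.0003 -0.0012  0.0013] | end tcp [0.501 0.344 0.177]
0.04 0 
0.06 14 [0.4761 0.4015 0.069 ]
0.08 191 [0.4776 0.3952 0.08  ]
0.1 212 [0.4776 0.3949 0.1   ]
0.12 217 [0.4774 0.3954 0.1204]
0.14 225 [0.4774 0.395  0.1402]
0.16 171 [0.4781 0.3994 0.1581]
0.18 231 [0.4715 0.3998 0.1818]
0.2 545 [0.4762 0.388  0.2021]
0.22 638 [0.4826 0.3656 0.2202]
0.24 900 [0.486  0.3726 0.242 ]
```

View pics/s2.png

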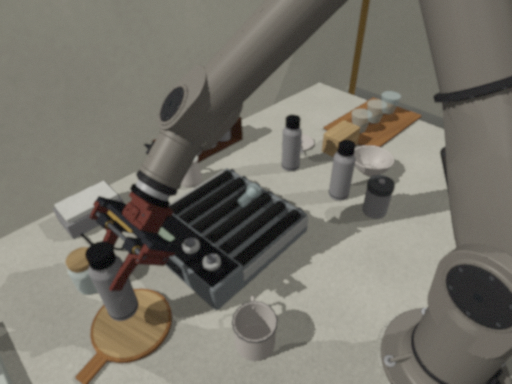

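```bash
python3 -m handwheel '[{"x":-0.017,"y":0,"z":0.016,"rx":0,"ry":0,"rz":0,"gripper":1},{"x":-0.015,"y":-0.001,"z":0.014,"rx":0,"ry":0,"rz":0,"gripper":1},{"x":0,"y":0,"z":0,"rx":0,"ry":0,"rz":0,"gripper":1},{"x":-0.002,"y":0,"z":0.002,"rx":0,"ry":0,"rz":0,"gripper":1},{"x":-0.001,"y":0,"z":0.001,"rx":0,"ry":0,"rz":0,"gripper":1},{"x":0,"y":0,"z":0,"rx":0,"ry":0,"rz":0,"gripper":1}]'
python3 - <<'E'
from h import *
st()
d=grab('side');X=cloud(d)
m=(abs(X[...,0]-.5)<.1)&(abs(X[...,1]-.389)<.08)&(X[...,2]>.0)
P=X[m];
for z in np.arange(.02,.13,.01):
    q=P[abs(P[:,2]-z)<.005]; print(round(z,2),len(q),q.mean(0).round(4) if len(q) else '')
E
```

```text
time_s: 7.55
tcp_pos: [0.5032, 0.3422, 0.1793]
eef_rot: [-1.683, -1.777, -0.739]
wrist_force: [0.5, 0.0, -3.0]
gripper_width: 0.676
finger_force: 60.0
t 7.55 gp [0.5011 0.3869 0.1378] z [-0.035  0.732 -0.681] y [0.999 0.052 0.005] q [ 0.18  0.67 -0.76  2.   -0.83  0.44  0.39] F [ 0.5  0.  -3. ] w 59.5 ff 60.0
0.02 421 [0.486  0.3673 0.0163]
0.03 91 [0.4782 0.3952 0.0306]
0.04 83 [0.4775 0.3945 0.0402]
0.05 90 [0.4781 0.3941 0.0501]
0.06 92 [0.478  0.3954 0.06  ]
0.07 90 [0.4776 0.3944 0.0701]
0.08 97 [0.4778 0.3944 0.08  ]
0.09 101 [0.4779 0.395  0.0899]
0.1 100 [0.4779 0.395  0.0999]
0.11 88 [0.478  0.398  0.1094]
0.12 46 [0.4799 0.4081 0.1199]
```

```bash
python3 -m handwheel '[{"x":-0.0025,"y":0,"z":0.0023,"rx":0,"ry":0,"rz":0,"gripper":1},{"x":0,"y":0,"z":0,"rx":0,"ry":0,"rz":0,"gripper":1},{"x":0,"y":0,"z":0,"rx":0,"ry":0,"rz":0,"gripper":1}]' | grep -E 'tcp|force'; python3 -m handwheel '[{"x":-0.0015,"y":0,"z":0.0014,"rx":0,"ry":0,"rz":0,"gripper":1},{"x":0,"y":0,"z":0,"rx":0,"ry":0,"rz":0,"gripper":1},{"x":0,"y":0,"z":0,"rx":0,"ry":0,"rz":0,"gripper":1}]' | grep -E 'tcp|force'
```

```text
tcp_pos: [0.5029, 0.342, 0.1749]
wrist_force: [0.9, 1.0, -3.0]
finger_force: 60.0
tcp_pos: [0.5031, 0.3429, 0.1746]
wrist_force: [-0.9, -5.3, 9.8]
finger_force: 60.0
```

```bash
python3 -m handwheel '[{"x":0,"y":0,"z":0,"rx":0,"ry":0,"rz":0,"gripper":0.2},{"x":0,"y":0,"z":0,"rx":0,"ry":0,"rz":0,"gripper":0},{"x":0,"y":0,"z":0,"rx":0,"ry":0,"rz":0,"gripper":0},{"x":0,"y":0,"z":0,"rx":0,"ry":0,"rz":0,"gripper":0},{"x":0,"y":0,"z":0,"rx":0,"ry":0,"rz":0,"gripper":0}]'|tail -3;python3 -m handwheel '[{"x":0,"y":0,"z":-0.02,"rx":0,"ry":0,"rz":0,"gripper":0},{"x":0,"y":0,"z":-0.04,"rx":0,"ry":0,"rz":0,"gripper":0},{"x":0,"y":0,"z":-0.04,"rx":0,"ry":0,"rz":0,"gripper":0},{"x":0,"y":0,"z":-0.04,"rx":0,"ry":0,"rz":0,"gripper":0},{"x":0,"y":0,"z":-0.04,"rx":0,"ry":0,"rz":0,"gripper":0},{"x":0,"y":0,"z":0,"rx":0,"ry":0,"rz":0,"gripper":0}]'
python3 - <<'E'
from h import *
st()
a=plan(np.array([.5625,-.0325,.20]),tilt(0))
d=grab('top','t3');X=cloud(d);d=grab('side','s3');Y=cloud(d)
def c(X,x,y,r,lo,hi):
    m=(np.hypot(X[...,0]-x,X[...,1]-y)<r)&(X[...,2]>lo)&(X[...,2]<hi); P=X[m]; print(len(P),P.mean(0).round(4) if len(P) else '', ((P.max(0)+P.min(0))/2).round(4) if len(P) else '')
for Z in(X,Y):
    c(Z,.4995,.388,.06,.18,.21); c(Z,.5625,-.0325,.04,.095,.12); c(Z,.445,-.434,.09,.045,.06)
for z in np.arange(.03,.16,.02): c(Y,.4995,.388,.05,z-.01,z+.01)
E
```

```text
wrist_force: [-0.2, -0.7, 0.3]
gripper_width: 1.002
finger_force: 0.0
time_s: 9.3
tcp_pos: [0.5121, 0.2067, 0.2978]
eef_rot: [-1.69, -1.776, -0.743]
wrist_force: [0.2, 0.7, 0.3]
gripper_width: 0.998
finger_force: 0.0
t 9.3 gp [0.5104 0.2512 0.2561] z [-0.028  0.73  -0.682] y [0.999 0.046 0.008] q [ 0.42  0.42 -0.71  1.97 -0.76  0.83  0.35] F [0.2 0.7 0.3] w 87.8 ff 0.0
6 rows of xyz [-0.0396  0.0064 -0.0134] rot [ 0.0018 -0.1366 -0.0005] | end tcp [ 0.562 -0.032  0.261]
205 [0.501  0.3884 0.1914] [0.5019 0.3907 0.1884]
21 [ 0.57   -0.0417  0.0997] [ 0.5676 -0.0401  0.1006]
313 [ 0.4444 -0.4422  0.0532] [ 0.445  -0.4308  0.0525]
504 [0.4952 0.3916 0.1913] [0.4992 0.3908 0.1881]
91 [ 0.5595 -0.03    0.1004] [ 0.5628 -0.0328  0.1013]
308 [ 0.4409 -0.442   0.0524] [ 0.4426 -0.4312  0.0525]
174 [0.4773 0.3941 0.0299] [0.4845 0.3907 0.0298]
179 [0.4775 0.3948 0.0499] [0.485  0.3906 0.0498]
193 [0.4775 0.3949 0.0702] [0.4843 0.3904 0.0699]
199 [0.4773 0.3945 0.0901] [0.484  0.3906 0.09  ]
209 [0.4774 0.3942 0.1101] [0.4842 0.3906 0.1098]
224 [0.4774 0.3946 0.1301] [0.485  0.3908 0.13  ]
370 [0.482  0.3941 0.1513] [0.4921 0.3903 0.15  ]
```

View pics/s3.png

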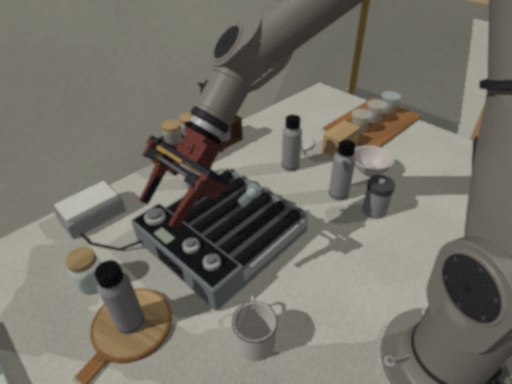

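```bash
python3 -m handwheel '[{"x":-0.04,"y":0.006,"z":-0.013,"rx":0.002,"ry":-0.137,"rz":0,"gripper":0},{"x":-0.04,"y":0.006,"z":-0.013,"rx":0.002,"ry":-0.137,"rz":0,"gripper":0},{"x":-0.04,"y":0.006,"z":-0.013,"rx":0.002,"ry":-0.137,"rz":0,"gripper":0},{"x":-0.04,"y":0.006,"z":-0.013,"rx":0.002,"ry":-0.137,"rz":0,"gripper":0},{"x":-0.04,"y":0.006,"z":-0.013,"rx":0.002,"ry":-0.137,"rz":0,"gripper":0},{"x":-0.04,"y":0.006,"z":-0.013,"rx":0.002,"ry":-0.137,"rz":0,"gripper":0},{"x":0,"y":0,"z":0,"rx":0,"ry":0,"rz":0,"gripper":0},{"x":0,"y":0,"z":0,"rx":0,"ry":0,"rz":0,"gripper":0}]'|head -1
python3 - <<'E'
from h import *
st()
a=plan(np.array([.5625,-.0325,.097]),tilt(0))
E
```

```text
time_s: 10.2
t 10.2 gp [ 0.5577 -0.0271  0.1924] z [-0.01   0.002 -1.   ] y [ 0.998  0.06  -0.01 ] q [ 0.15  0.36 -0.26  1.87  0.11  0.94 -0.1 ] F [ 0.1 -0.6  0.3] w 88.0 ff 0.0
2 rows of xyz [-0.0028  0.0023  0.0477] rot [-0.005  -0.0012  0.0036] | end tcp [ 0.562 -0.032  0.158]
```

```bash
python3 -m handwheel '[{"x":-0.003,"y":0.002,"z":0.03,"rx":-0.01,"ry":-0.002,"rz":0.007,"gripper":0},{"x":-0.003,"y":0.002,"z":0.03,"rx":0,"ry":0,"rz":0,"gripper":0},{"x":0,"y":0,"z":0.025,"rx":0,"ry":0,"rz":0,"gripper":0},{"x":0,"y":0,"z":0.008,"rx":0,"ry":0,"rz":0,"gripper":0},{"x":0,"y":0,"z":0,"rx":0,"ry":0,"rz":0,"gripper":0}]'|head -1
python3 - <<'E'
from h import *
st()
a=plan(np.array([.5625,-.0325,.097]),tilt(0))
E
```

```text
time_s: 10.7
t 10.7 gp [ 0.5617 -0.0341  0.0991] z [-0.002 -0.    -1.   ] y [ 0.999  0.052 -0.002] q [ 0.13  0.48 -0.23  1.93  0.16  0.75 -0.14] F [ 0.4  0.4 -0.1] w 88.2 ff 0.0
1 rows of xyz [0.0016 0.0008 0.0021] rot [-0.0017  0.0001 -0.0012] | end tcp [ 0.562 -0.032  0.158]
```

```bash
python3 -m handwheel '[{"x":0.001,"y":0.001,"z":0.0015,"rx":0,"ry":0,"rz":0,"gripper":0},{"x":0,"y":0,"z":0,"rx":0,"ry":0,"rz":0,"gripper":1},{"x":0,"y":0,"z":0,"rx":0,"ry":0,"rz":0,"gripper":1},{"x":0,"y":0,"z":0,"rx":0,"ry":0,"rz":0,"gripper":1},{"x":0,"y":0,"z":0,"rx":0,"ry":0,"rz":0,"gripper":1},{"x":0,"y":0,"z":0,"rx":0,"ry":0,"rz":0,"gripper":1},{"x":0,"y":0,"z":0,"rx":0,"ry":0,"rz":0,"gripper":1},{"x":0,"y":0,"z":0,"rx":0,"ry":0,"rz":0,"gripper":1}]' 40|tail -3;python3 -m handwheel '[{"x":0,"y":0,"z":-0.02,"rx":0,"ry":0,"rz":0,"gripper":1},{"x":0,"y":0,"z":-0.04,"rx":0,"ry":0,"rz":0,"gripper":1},{"x":0,"y":0,"z":-0.04,"rx":0,"ry":0,"rz":0,"gripper":1},{"x":0,"y":0,"z":-0.04,"rx":0,"ry":0,"rz":0,"gripper":1},{"x":0,"y":0,"z":-0.04,"rx":0,"ry":0,"rz":0,"gripper":1},{"x":0,"y":0,"z":0,"rx":0,"ry":0,"rz":0,"gripper":1}]'|tail -3
python3 - <<'E'
from h import *
st()
for b in (0,-.5,-.8):
    ex=np.array([np.cos(TH+b),np.sin(TH+b),0])
    print(b);a=plan(np.array([.444,-.425,.25]),tilt(0,ex))
E
```

```text
wrist_force: [-0.8, 1.0, 1.2]
gripper_width: 0.438
finger_force: 40.0
wrist_force: [0.2, -0.0, -1.3]
gripper_width: 0.44
finger_force: 40.0
t 12.1 gp [ 0.5666 -0.034   0.2851] z [ 0.012 -0.002 -1.   ] y [0.999 0.05  0.012] q [ 0.16  0.27 -0.26  1.76  0.08  1.11 -0.07] F [ 0.2 -0.  -1.3] w 38.7 ff 40.0
0
9 rows of xyz [-0.0427 -0.0158  0.0039] rot [ 0.0013  0.0003 -0.0003] | end tcp [ 0.444 -0.425  0.311]
-0.5
9 rows of xyz [-0.0456 -0.006   0.0039] rot [ 0.0014 -0.0001  0.0552] | end tcp [ 0.444 -0.425  0.311]
-0.8
9 rows of xyz [-0.0467  0.0001  0.0039] rot [ 0.0014 -0.0003  0.0886] | end tcp [ 0.444 -0.425  0.311]
```

```bash
python3 -m handwheel '[{"x":-0.0456,"y":-0.006,"z":0.002,"rx":0.0014,"ry":0,"rz":0.055,"gripper":1},{"x":-0.0456,"y":-0.006,"z":0.002,"rx":0.0014,"ry":0,"rz":0.055,"gripper":1},{"x":-0.0456,"y":-0.006,"z":0.002,"rx":0.0014,"ry":0,"rz":0.055,"gripper":1},{"x":-0.0456,"y":-0.006,"z":0.002,"rx":0.0014,"ry":0,"rz":0.055,"gripper":1},{"x":-0.0456,"y":-0.006,"z":0.002,"rx":0.0014,"ry":0,"rz":0.055,"gripper":1}]'|tail -2;python3 -m handwheel '[{"x":-0.0456,"y":-0.006,"z":0.002,"rx":0.0014,"ry":0,"rz":0.055,"gripper":1},{"x":-0.0456,"y":-0.006,"z":0.002,"rx":0.0014,"ry":0,"rz":0.055,"gripper":1},{"x":-0.0456,"y":-0.006,"z":0.002,"rx":0.0014,"ry":0,"rz":0.055,"gripper":1},{"x":-0.0456,"y":-0.006,"z":0.002,"rx":0.0014,"ry":0,"rz":0.055,"gripper":1},{"x":0,"y":0,"z":0,"rx":0,"ry":0,"rz":0,"gripper":1},{"x":0,"y":0,"z":0,"rx":0,"ry":0,"rz":0,"gripper":1}]'|tail -2
python3 - <<'E'
from h import *
st()
d=grab('top','t4');X=cloud(d);d2=grab('side','s4');Y=cloud(d2)
cv2.imwrite('pics/c4.png',np.hstack([cv2.resize(d['pixels'][180:290,280:440],None,fx=2.4,fy=2.4),cv2.resize(d2['pixels'][80:190,290:450],None,fx=2.4,fy=2.4)]))
for Z in(X,Y):
    m=(np.hypot(Z[...,0]-.444,Z[...,1]+.431)<.12)&(Z[...,2]>.045)&(Z[...,2]<.06); P=Z[m]; print(len(P),((P.max(0)+P.min(0))/2).round(4),(P.max(0)-P.min(0)).round(3))
E
```

```text
gripper_width: 0.436
finger_force: 40.0
gripper_width: 0.437
finger_force: 40.0
t 13.2 gp [ 0.4402 -0.4261  0.2612] z [-0.012  0.002 -1.   ] y [ 0.902 -0.433 -0.011] q [ 0.65  0.36  0.02  1.68 -0.    1.11  0.22] F [-0.  -0.1 -0.9] w 38.4 ff 40.0
268 [ 0.4705 -0.4313  0.0525] [0.177 0.131 0.015]
336 [ 0.4677 -0.4276  0.0523] [0.188 0.13  0.015]
```

View pics/c4.png

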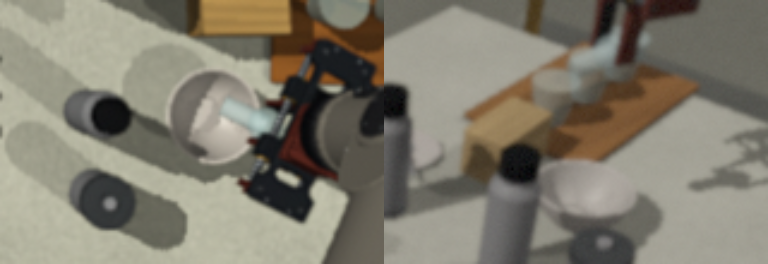

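```bash
python3 - <<'E'
from h import *
for n in('top','side'):
    Z=cloud(grab(n))
    m=(np.hypot(Z[...,0]-.444,Z[...,1]+.431)<.12)&(Z[...,0]<.52)&(Z[...,2]>.045)&(Z[...,2]<.06); P=Z[m]; print(len(P),((P.max(0)+P.min(0))/2).round(4),(P.max(0)-P.min(0)).round(3))
ex=np.array([np.cos(TH-.5),np.sin(TH-.5),0])
st();a=plan(np.array([.441,-.436,.09]),tilt(0,ex))
E
```

```text
243 [ 0.4238 -0.4186  0.0523] [0.129 0.124 0.015]
314 [ 0.4124 -0.4149  0.0521] [0.128 0.129 0.014]
t 13.4 gp [ 0.4427 -0.4237  0.2621] z [-0.01   0.001 -1.   ] y [ 0.904 -0.427 -0.01 ] q [ 0.65  0.36  0.02  1.68 -0.    1.11  0.22] F [ 0.1 -0.8 -0.8] w 38.3 ff 40.0
4 rows of xyz [-0.0029  0.001   0.043 ] rot [-0.0024  0.0008  0.0014] | end tcp [ 0.441 -0.436  0.151]
```

```bash
python3 -m handwheel '[{"x":0,"y":0,"z":0,"rx":0,"ry":0,"rz":0,"gripper":1},{"x":0,"y":0,"z":0,"rx":0,"ry":0,"rz":0,"gripper":1},{"x":0,"y":0,"z":0,"rx":0,"ry":0,"rz":0,"gripper":1},{"x":0,"y":0,"z":0,"rx":0,"ry":0,"rz":0,"gripper":1},{"x":0,"y":0,"z":0,"rx":0,"ry":0,"rz":0,"gripper":1}]'|head -1;python3 - <<'E'
from h import *
for n in('side','top','side'):
    Z=cloud(grab(n))
    m=(np.hypot(Z[...,0]-.42,Z[...,1]+.42)<.11)&(Z[...,0]<.52)&(Z[...,1]<-.3)&(Z[...,2]>.045)&(Z[...,2]<.06); P=Z[m]; print(len(P),((P.max(0)+P.min(0))/2).round(4),(P.max(0)-P.min(0)).round(3))
ex=np.array([np.cos(TH-.5),np.sin(TH-.5),0])
st();c=(P.max(0)+P.min(0))/2;a=plan(np.array([c[0]-.005,c[1]-.01,.09]),tilt(0,ex))
E
```

```text
time_s: 13.9
320 [ 0.4123 -0.415   0.0523] [0.128 0.131 0.015]
260 [ 0.414  -0.4143  0.0525] [0.129 0.127 0.015]
314 [ 0.4119 -0.414   0.0524] [0.129 0.131 0.015]
t 14.05 gp [ 0.4415 -0.4255  0.2624] z [-0.01  0.   -1.  ] y [ 0.903 -0.43  -0.009] q [ 0.65  0.36  0.02  1.68 -0.    1.11  0.22] F [ 0.3 -0.6 -0.4] w 38.5 ff 40.0
4 rows of xyz [-0.0033 -0.0079  0.0432] rot [-0.0023  0.001   0.0005] | end tcp [ 0.407 -0.424  0.151]
```

```bash
python3 -m handwheel '[{"x":-0.0033,"y":-0.0079,"z":0.043,"rx":-0.0023,"ry":0.001,"rz":0,"gripper":1},{"x":-0.0033,"y":-0.0079,"z":0.043,"rx":-0.0023,"ry":0.001,"rz":0,"gripper":1},{"x":-0.0033,"y":-0.0079,"z":0.043,"rx":-0.0023,"ry":0.001,"rz":0,"gripper":1},{"x":-0.0033,"y":-0.0079,"z":0.043,"rx":-0.0023,"ry":0.001,"rz":0,"gripper":1},{"x":0,"y":0,"z":0.01,"rx":0,"ry":0,"rz":0,"gripper":1},{"x":0,"y":0,"z":0.01,"rx":0,"ry":0,"rz":0,"gripper":1},{"x":0,"y":0,"z":0,"rx":0,"ry":0,"rz":0,"gripper":1}]'|grep force;python3 - <<'E'
from h import *
st()
E
```

```text
wrist_force: [0.2, 0.2, -1.2]
finger_force: 40.0
t 14.75 gp [ 0.4079 -0.4241  0.0711] z [ 0.001 -0.    -1.   ] y [ 0.903 -0.43   0.001] q [ 0.69  0.55  0.01  1.9  -0.01  0.7   0.26] F [ 0.2  0.2 -1.2] w 38.7 ff 40.0
```

```bash
python3 -m handwheel '[{"x":0,"y":0,"z":0.006,"rx":0,"ry":0,"rz":0,"gripper":1},{"x":0,"y":0,"z":0.005,"rx":0,"ry":0,"rz":0,"gripper":1},{"x":0,"y":0,"z":0,"rx":0,"ry":0,"rz":0,"gripper":1}]'|grep force;python3 -m handwheel '[{"x":0,"y":0,"z":0,"rx":0,"ry":0,"rz":0,"gripper":0.5},{"x":0,"y":0,"z":0,"rx":0,"ry":0,"rz":0,"gripper":0.35},{"x":0,"y":0,"z":0,"rx":0,"ry":0,"rz":0,"gripper":0.35},{"x":0,"y":0,"z":0,"rx":0,"ry":0,"rz":0,"gripper":0.35},{"x":0,"y":0,"z":-0.02,"rx":0,"ry":0,"rz":0,"gripper":0.35},{"x":0,"y":0,"z":-0.04,"rx":0,"ry":0,"rz":0,"gripper":0.35},{"x":0,"y":0,"z":-0.05,"rx":0,"ry":0,"rz":0,"gripper":0},{"x":0,"y":0,"z":-0.05,"rx":0,"ry":0,"rz":0,"gripper":0}]'|tail -3;python3 -m handwheel '[{"x":0,"y":0,"z":-0.03,"rx":0,"ry":0,"rz":0,"gripper":0},{"x":0,"y":0,"z":0,"rx":0,"ry":0,"rz":0,"gripper":0}]'|tail -3;python3 - <<'E'
from h import *
st()
d=grab('top');X=cloud(d);d2=grab('side');Y=cloud(d2)
cv2.imwrite('pics/c5.png',np.hstack([cv2.resize(d['pixels'][180:290,280:440],None,fx=2.4,fy=2.4),cv2.resize(d2['pixels'][80:190,290:450],None,fx=2.4,fy=2.4)]))
for Z in(X,Y):
    m=(np.hypot(Z[...,0]-.42,Z[...,1]+.42)<.11)&(Z[...,0]<.52)&(Z[...,1]<-.3)&(Z[...,2]>.045)&(Z[...,2]<.06); P=Z[m]; print(len(P),((P.max(0)+P.min(0))/2).round(4),(P.max(0)-P.min(0)).round(3))
    for x,y in((.638,-.2687),(.444,-.2655)):
        m=(np.hypot(Z[...,0]-x,Z[...,1]-y)<.04)&(Z[...,2]>.165)&(Z[...,2]<.2); P=Z[m]; print(len(P),((P.max(0)+P.min(0))/2).round(4) if len(P) else '')
E
```

```text
wrist_force: [0.2, 0.4, -1.9]
finger_force: 40.0
wrist_force: [0.8, -0.7, 0.1]
gripper_width: 0.794
finger_force: 0.0
wrist_force: [0.5, 0.6, 0.4]
gripper_width: 0.97
finger_force: 0.0
t 16.05 gp [ 0.4088 -0.4257  0.2551] z [ 0.007 -0.006 -1.   ] y [ 0.903 -0.431  0.009] q [ 0.68  0.32  0.02  1.76 -0.01  1.05  0.26] F [0.5 0.6 0.4] w 85.3 ff 0.0
336 [ 0.4137 -0.4152  0.0524] [0.129 0.128 0.015]
213 [ 0.6388 -0.2699  0.1751]
203 [ 0.4461 -0.2651  0.1765]
350 [ 0.4121 -0.4152  0.0523] [0.128 0.13  0.015]
159 [ 0.6398 -0.2682  0.1746]
204 [ 0.4432 -0.2641  0.1746]
```

View pics/c5.png

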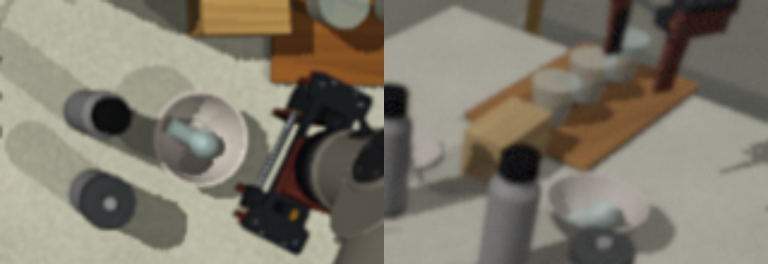

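```bash
python3 - <<'E'
from h import *
R=tilt(-.8); g=np.array([.4445,-.265,.122])
a=plan(g-.1*R[:,2]+[0,0,.04],R)
a=plan(g-.1*R[:,2],R,src=a)
a=plan(g,R,src=a)
E
```

```text
7 rows of xyz [ 0.04   -0.0051 -0.0087] rot [-0.0283 -0.1118 -0.0673] | end tcp [ 0.438 -0.15   0.274]
1 rows of xyz [ 0.0287 -0.      0.0279] rot [0. 0. 0.] | end tcp [ 0.438 -0.15   0.234]
3 rows of xyz [-0.     -0.      0.0333] rot [0. 0. 0.] | end tcp [ 0.442 -0.221  0.164]
```

```bash
python3 -m handwheel '[{"x":0.04,"y":-0.005,"z":-0.0087,"rx":-0.028,"ry":-0.112,"rz":-0.067,"gripper":0},{"x":0.04,"y":-0.005,"z":-0.0087,"rx":-0.028,"ry":-0.112,"rz":-0.067,"gripper":0},{"x":0.04,"y":-0.005,"z":-0.0087,"rx":-0.028,"ry":-0.112,"rz":-0.067,"gripper":0},{"x":0.04,"y":-0.005,"z":-0.0087,"rx":-0.028,"ry":-0.112,"rz":-0.067,"gripper":0},{"x":0.04,"y":-0.005,"z":-0.0087,"rx":-0.028,"ry":-0.112,"rz":-0.067,"gripper":0},{"x":0.04,"y":-0.005,"z":-0.0087,"rx":-0.028,"ry":-0.112,"rz":-0.067,"gripper":0},{"x":0.04,"y":-0.005,"z":-0.0087,"rx":-0.028,"ry":-0.112,"rz":-0.067,"gripper":0},{"x":0,"y":0,"z":0,"rx":0,"ry":0,"rz":0,"gripper":0}]'|head -2;python3 - <<'E'
from h import *
st();R=tilt(-.8); g=np.array([.4445,-.265,.122])
a=plan(g-.1*R[:,2],R)
a=plan(g,R,src=a)
E
```

```text
time_s: 16.95
tcp_pos: [0.438, -0.1433, 0.2692]
t 16.95 gp [ 0.4404 -0.187   0.2267] z [ 0.039 -0.716 -0.697] y [ 0.998  0.065 -0.012] q [-0.06  0.25 -0.2   2.21  0.94  1.14 -0.81] F [-0.8 -0.   0.5] w 88.3 ff 0.0
1 rows of xyz [0.0207 0.0004 0.029 ] rot [0.0007 0.0001 0.0171] | end tcp [ 0.438 -0.15   0.234]
3 rows of xyz [-0.     -0.      0.0333] rot [0. 0. 0.] | end tcp [ 0.442 -0.221  0.164]
```

```bash
python3 -m handwheel '[{"x":0.0207,"y":0,"z":0.029,"rx":0,"ry":0,"rz":0.017,"gripper":0},{"x":0,"y":0,"z":0.033,"rx":0,"ry":0,"rz":0,"gripper":0},{"x":0,"y":0,"z":0.033,"rx":0,"ry":0,"rz":0,"gripper":0},{"x":0,"y":0,"z":0.033,"rx":0,"ry":0,"rz":0,"gripper":0},{"x":0,"y":0,"z":0,"rx":0,"ry":0,"rz":0,"gripper":0}]'|head -2;python3 - <<'E'
from h import *
st();R=tilt(-.8); g=np.array([.4445,-.265,.122])
a=plan(g,R)
E
```

```text
time_s: 17.45
tcp_pos: [0.4394, -0.2301, 0.1667]
t 17.45 gp [ 0.4409 -0.2739  0.1242] z [ 0.025 -0.717 -0.697] y [0.999 0.033 0.002] q [ 0.04  0.45 -0.09  2.26  1.21  0.92 -1.02] F [-0.3  0.5  0.2] w 88.1 ff 0.0
1 rows of xyz [ 0.0076  0.0031 -0.0048] rot [-0.013   0.0002 -0.0154] | end tcp [ 0.442 -0.221  0.164]
```

```bash
python3 -m handwheel '[{"x":0.0065,"y":0.003,"z":-0.005,"rx":-0.01,"ry":0,"rz":-0.015,"gripper":0},{"x":0,"y":0,"z":0,"rx":0,"ry":0,"rz":0,"gripper":0},{"x":0,"y":0,"z":0,"rx":0,"ry":0,"rz":0,"gripper":1},{"x":0,"y":0,"z":0,"rx":0,"ry":0,"rz":0,"gripper":1},{"x":0,"y":0,"z":0,"rx":0,"ry":0,"rz":0,"gripper":1},{"x":0,"y":0,"z":0,"rx":0,"ry":0,"rz":0,"gripper":1},{"x":0,"y":0,"z":0,"rx":0,"ry":0,"rz":0,"gripper":1},{"x":0,"y":0,"z":0,"rx":0,"ry":0,"rz":0,"gripper":1}]' 60|tail -3;python3 - <<'E'
from h import *
st();R=tilt(-.8); p,Q=cur();g=p+Q@[0,0,.061]
a=plan(g+[0,0,.13],Q)
R=tilt(np.pi/2-.8);a=plan(np.array([*m2w(-.1,-.16,0)[:2],.26]),R,src=a)
a=plan(m2w(-.1,-.03,.26),R,src=a)
E
```

```text
wrist_force: [-1.4, 1.2, 2.3]
gripper_width: 0.672
finger_force: 59.7
t 18.25 gp [ 0.4481 -0.2626  0.1263] z [ 0.044 -0.717 -0.696] y [0.998 0.056 0.006] q [ 0.02  0.45 -0.1   2.26  1.21  0.93 -1.02] F [-1.4  1.2  2.3] w 59.1 ff 59.7
3 rows of xyz [-0.0311  0.0003 -0.0302] rot [0. 0. 0.] | end tcp [ 0.445 -0.219  0.299]
11 rows of xyz [ 0.006   0.0026 -0.001 ] rot [0.0006 0.1429 0.0003] | end tcp [ 0.47  -0.157  0.304]
3 rows of xyz [0.0311 0.     0.0302] rot [0. 0. 0.] | end tcp [ 0.464 -0.027  0.304]
```

```bash
python3 -m handwheel '[{"x":-0.031,"y":0,"z":-0.03,"rx":0,"ry":0,"rz":0,"gripper":1},{"x":-0.031,"y":0,"z":-0.03,"rx":0,"ry":0,"rz":0,"gripper":1},{"x":-0.031,"y":0,"z":-0.03,"rx":0,"ry":0,"rz":0,"gripper":1},{"x":0,"y":0,"z":0,"rx":0,"ry":0,"rz":0,"gripper":1}]'|tail -3; python3 -m handwheel '[{"x":0.006,"y":0.0026,"z":-0.001,"rx":0,"ry":0.143,"rz":0,"gripper":1},{"x":0.006,"y":0.0026,"z":-0.001,"rx":0,"ry":0.143,"rz":0,"gripper":1},{"x":0.006,"y":0.0026,"z":-0.001,"rx":0,"ry":0.143,"rz":0,"gripper":1},{"x":0.006,"y":0.0026,"z":-0.001,"rx":0,"ry":0.143,"rz":0,"gripper":1},{"x":0.006,"y":0.0026,"z":-0.001,"rx":0,"ry":0.143,"rz":0,"gripper":1},{"x":0.006,"y":0.0026,"z":-0.001,"rx":0,"ry":0.143,"rz":0,"gripper":1}]' |tail -3; python3 -m handwheel '[{"x":0.006,"y":0.0026,"z":-0.001,"rx":0,"ry":0.143,"rz":0,"gripper":1},{"x":0.006,"y":0.0026,"z":-0.001,"rx":0,"ry":0.143,"rz":0,"gripper":1},{"x":0.006,"y":0.0026,"z":-0.001,"rx":0,"ry":0.143,"rz":0,"gripper":1},{"x":0.006,"y":0.0026,"z":-0.001,"rx":0,"ry":0.143,"rz":0,"gripper":1},{"x":0.006,"y":0.0026,"z":-0.001,"rx":0,"ry":0.143,"rz":0,"gripper":1},{"x":0,"y":0,"z":0,"rx":0,"ry":0,"rz":0,"gripper":1},{"x":0,"y":0,"z":0,"rx":0,"ry":0,"rz":0,"gripper":1}]' |tail -3;python3 - <<'E'
from h import *
st();
R=tilt(np.pi/2-.8)
a=plan(m2w(-.1,-.036,.24),R)
a=plan(m2w(-.1,-.036,.14),R,src=a)
d=grab('side','s6');grab('top','t6')
E
```

```text
wrist_force: [-0.1, -0.5, -3.0]
gripper_width: 0.676
finger_force: 59.6
wrist_force: [-1.0, -0.3, -3.6]
gripper_width: 0.67
finger_force: 59.6
wrist_force: [-0.1, 0.8, -3.3]
gripper_width: 0.667
finger_force: 59.6
t 19.95 gp [ 0.4671 -0.1155  0.2574] z [-0.036  0.695 -0.718] y [0.998 0.055 0.003] q [ 0.67  0.42 -0.21  1.84 -0.58  1.36  0.78] F [-0.1  0.8 -3.3] w 58.7 ff 59.6
3 rows of xyz [0.0258 0.0005 0.0332] rot [0.0002 0.0003 0.0012] | end tcp [ 0.464 -0.033  0.284]
3 rows of xyz [-0.0232  0.      0.0239] rot [0. 0. 0.] | end tcp [ 0.464 -0.033  0.184]
```

View pics/s6.png

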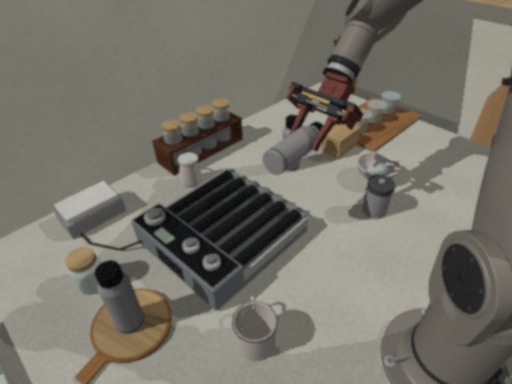

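```bash
python3 -m handwheel '[{"x":0.026,"y":0.0005,"z":0.033,"rx":0,"ry":0,"rz":0,"gripper":1},{"x":0.026,"y":0.0005,"z":0.033,"rx":0,"ry":0,"rz":0,"gripper":1},{"x":0.026,"y":0.0005,"z":0.033,"rx":0,"ry":0,"rz":0,"gripper":1},{"x":-0.023,"y":0,"z":0.024,"rx":0,"ry":0,"rz":0,"gripper":1},{"x":-0.023,"y":0,"z":0.024,"rx":0,"ry":0,"rz":0,"gripper":1},{"x":-0.023,"y":0,"z":0.024,"rx":0,"ry":0,"rz":0,"gripper":1},{"x":0,"y":0,"z":0,"rx":0,"ry":0,"rz":0,"gripper":1},{"x":0,"y":0,"z":0,"rx":0,"ry":0,"rz":0,"gripper":1}]'|tail -3;python3 - <<'E'
from h import *
st();
R=tilt(np.pi/2-.8)
a=plan(m2w(-.1,-.036,.11),R)
def lying(mx,z0):
  for n in('side','top'):
    X=cloud(grab(n)); L=(X-O)@np.stack([EX,EY,UZ],1)
    m=(abs(L[...,0]-mx)<.05)&(L[...,2]>z0)&(L[...,2]<.3)
    for y in(-.08,-.06,0,.02,.04,.06,.08):
        q=L[m&(abs(L[...,1]-y)<.008)]
        if len(q)>5: i=q[:,2]>q[:,2].max()-.006; print(n,y,len(q),'top z',np.percentile(q[:,2],95).round(4),'x',q[i,0].mean().round(4))
lying(-.1,.1)
E
```

```text
wrist_force: [0.2, 1.0, -2.8]
gripper_width: 0.673
finger_force: 59.6
t 20.85 gp [0.4629 0.0114 0.144 ] z [-0.035  0.697 -0.716] y [0.998 0.057 0.006] q [ 0.54  0.51 -0.31  2.05 -0.71  1.    0.83] F [ 0.2  1.  -2.8] w 59.2 ff 59.6
1 rows of xyz [-0.0251 -0.0015  0.023 ] rot [ 0.0015 -0.0016  0.0073] | end tcp [ 0.464 -0.033  0.154]
side -0.08 291 top z 0.2337 x -0.1021
side -0.06 450 top z 0.2254 x -0.1051
side 0 145 top z 0.1707 x -0.1022
side 0.02 153 top z 0.1699 x -0.1026
side 0.04 162 top z 0.1705 x -0.1029
side 0.06 165 top z 0.1704 x -0.1044
side 0.08 175 top z 0.1701 x -0.104
top -0.08 197 top z 0.2336 x -0.0965
top -0.06 175 top z 0.2266 x -0.1013
top 0 106 top z 0.171 x -0.0999
top 0.02 110 top z 0.1716 x -0.0996
top 0.04 105 top z 0.1716 x -0.0998
top 0.06 105 top z 0.1714 x -0.1014
top 0.08 101 top z 0.1714 x -0.1001
```

```bash
python3 -m handwheel '[{"x":-0.014,"y":0,"z":0.014,"rx":0,"ry":0,"rz":0,"gripper":1},{"x":-0.01,"y":0,"z":0.0105,"rx":0,"ry":0,"rz":0,"gripper":1},{"x":-0.004,"y":0,"z":0.004,"rx":0,"ry":0,"rz":0,"gripper":1},{"x":0,"y":0,"z":0,"rx":0,"ry":0,"rz":0,"gripper":1},{"x":0,"y":0,"z":0,"rx":0,"ry":0,"rz":0,"gripper":1}]'|grep -E 'tcp|force';python3 -m handwheel '[{"x":-0.0015,"y":0,"z":0.0015,"rx":0,"ry":0,"rz":0,"gripper":1},{"x":0,"y":0,"z":0,"rx":0,"ry":0,"rz":0,"gripper":1},{"x":0,"y":0,"z":0,"rx":0,"ry":0,"rz":0,"gripper":1}]'|grep -E 'tcp|force'
python3 - <<'E'
from h import *
st()
E
```

```text
tcp_pos: [0.4654, -0.0318, 0.1472]
wrist_force: [-0.4, -0.0, -2.6]
finger_force: 59.6
tcp_pos: [0.4656, -0.0319, 0.1466]
wrist_force: [-3.7, -5.3, 10.8]
finger_force: 59.8
t 21.75 gp [0.4635 0.0107 0.103 ] z [-0.034  0.699 -0.715] y [0.998 0.056 0.007] q [ 0.55  0.58 -0.31  2.06 -0.72  0.93  0.88] F [-3.7 -5.3 10.8] w 59.3 ff 59.8
```

```bash
python3 -m handwheel '[{"x":0,"y":0,"z":0,"rx":0,"ry":0,"rz":0,"gripper":0.2},{"x":0,"y":0,"z":0,"rx":0,"ry":0,"rz":0,"gripper":0},{"x":0,"y":0,"z":0,"rx":0,"ry":0,"rz":0,"gripper":0},{"x":0,"y":0,"z":0,"rx":0,"ry":0,"rz":0,"gripper":0},{"x":0,"y":0,"z":0,"rx":0,"ry":0,"rz":0,"gripper":0}]'|tail -3;python3 -m handwheel '[{"x":0,"y":0,"z":-0.02,"rx":0,"ry":0,"rz":0,"gripper":0},{"x":0,"y":0,"z":-0.04,"rx":0,"ry":0,"rz":0,"gripper":0},{"x":0,"y":0,"z":-0.04,"rx":0,"ry":0,"rz":0,"gripper":0},{"x":-0.02,"y":0,"z":-0.04,"rx":0,"ry":0,"rz":0,"gripper":0},{"x":0.03,"y":0,"z":-0.03,"rx":0,"ry":0,"rz":0,"gripper":0},{"x":0.03,"y":0,"z":-0.03,"rx":0,"ry":0,"rz":0,"gripper":0},{"x":0,"y":0,"z":0,"rx":0,"ry":0,"rz":0,"gripper":0}]'
python3 - <<'E'
from h import *
st()
def lying(mx,z0):
  for n in('side','top'):
    X=cloud(grab(n)); L=(X-O)@np.stack([EX,EY,UZ],1)
    m=(abs(L[...,0]-mx)<.045)&(L[...,2]>z0)&(L[...,2]<.14)
    P=L[m&(L[...,2]>.1)];print(n,'y range',P[:,1].min(),P[:,1].max())
    for y in(-.06,-.03,0,.03,.06,.08):
        q=L[m&(abs(L[...,1]-y)<.008)]
        if len(q)>5: i=q[:,2]>q[:,2].max()-.006; print(n,y,len(q),'top z',np.percentile(q[:,2],95).round(4),'x',q[i,0].mean().round(4))
    m=(np.hypot(X[...,0]-.639,X[...,1]+.269)<.05)&(X[...,2]>.165)&(X[...,2]<.2); P=X[m]; print(len(P),((P.max(0)+P.min(0))/2).round(4) if len(P) else '')
lying(-.1,.09)
R=tilt(-.8);g=np.array([.639,-.269,.122])
a=plan(g-.13*R[:,2]+[0,0,.07],R)
E
```

```text
wrist_force: [0.1, -0.1, 0.3]
gripper_width: 0.999
finger_force: 0.0
time_s: 22.95
tcp_pos: [0.4723, -0.1434, 0.3207]
eef_rot: [-1.713, -1.821, -0.708]
wrist_force: [0.6, -0.5, 0.2]
gripper_width: 1.001
finger_force: 0.0
t 22.95 gp [ 0.4705 -0.101   0.2768] z [-0.029  0.695 -0.718] y [0.998 0.056 0.014] q [ 0.65  0.39 -0.22  1.84 -0.6   1.37  0.75] F [ 0.6 -0.5  0.2] w 88.1 ff 0.0
side y range -2.242311133343297 0.3686145060157798
side -0.06 83 top z 0.1223 x -0.1026
side -0.03 132 top z 0.1289 x -0.1033
side 0 142 top z 0.1287 x -0.1031
side 0.03 150 top z 0.1287 x -0.1026
side 0.06 157 top z 0.1288 x -0.101
side 0.08 168 top z 0.1291 x -0.102
96 [ 0.6314 -0.2688  0.1744]
top y range -0.0872370036130583 0.3442803445052444
top -0.06 77 top z 0.1232 x -0.1016
top -0.03 103 top z 0.1286 x -0.0991
top 0 96 top z 0.1287 x -0.1009
top 0.03 98 top z 0.1297 x -0.1001
top 0.06 105 top z 0.1293 x -0.1005
top 0.08 98 top z 0.1291 x -0.0986
214 [ 0.6387 -0.2696  0.1757]
11 rows of xyz [ 0.0002  0.0147 -0.0008] rot [ 0.0008 -0.1429  0.0003] | end tcp [ 0.632 -0.132  0.325]
```

```bash
python3 -m handwheel '[{"x":0,"y":0.0147,"z":-0.001,"rx":0,"ry":-0.143,"rz":0,"gripper":0},{"x":0,"y":0.0147,"z":-0.001,"rx":0,"ry":-0.143,"rz":0,"gripper":0},{"x":0,"y":0.0147,"z":-0.001,"rx":0,"ry":-0.143,"rz":0,"gripper":0},{"x":0,"y":0.0147,"z":-0.001,"rx":0,"ry":-0.143,"rz":0,"gripper":0},{"x":0,"y":0.0147,"z":-0.001,"rx":0,"ry":-0.143,"rz":0,"gripper":0},{"x":0,"y":0.0147,"z":-0.001,"rx":0,"ry":-0.143,"rz":0,"gripper":0}]'|tail -3; python3 -m handwheel '[{"x":0,"y":0.0147,"z":-0.001,"rx":0,"ry":-0.143,"rz":0,"gripper":0},{"x":0,"y":0.0147,"z":-0.001,"rx":0,"ry":-0.143,"rz":0,"gripper":0},{"x":0,"y":0.0147,"z":-0.001,"rx":0,"ry":-0.143,"rz":0,"gripper":0},{"x":0,"y":0.0147,"z":-0.001,"rx":0,"ry":-0.143,"rz":0,"gripper":0},{"x":0,"y":0.0147,"z":-0.001,"rx":0,"ry":-0.143,"rz":0,"gripper":0},{"x":0,"y":0,"z":0,"rx":0,"ry":0,"rz":0,"gripper":0},{"x":0,"y":0,"z":0,"rx":0,"ry":0,"rz":0,"gripper":0}]'|tail -3
python3 - <<'E'
from h import *
st()
R=tilt(-.8);g=np.array([.639,-.269,.124])
a=plan(g-.1*R[:,2],R)
a=plan(g,R,src=a)
E
```

```text
wrist_force: [0.2, 0.1, -0.7]
gripper_width: 1.0
finger_force: 0.0
wrist_force: [0.5, -1.4, 0.4]
gripper_width: 1.003
finger_force: 0.0
t 24.35 gp [ 0.6337 -0.1772  0.2821] z [ 0.042 -0.714 -0.698] y [0.998 0.057 0.002] q [-0.19  0.45  0.02  1.74  0.85  1.22 -0.53] F [ 0.5 -1.4  0.4] w 88.2 ff 0.0
2 rows of xyz [0.0247 0.0002 0.0381] rot [ 0.0021 -0.0012  0.0009] | end tcp [ 0.633 -0.154  0.236]
3 rows of xyz [-0.     -0.      0.0333] rot [0. 0. 0.] | end tcp [ 0.637 -0.225  0.166]
```

```bash
python3 -m handwheel '[{"x":0.0247,"y":0,"z":0.038,"rx":0.002,"ry":-0.001,"rz":0,"gripper":0},{"x":0.0247,"y":0,"z":0.038,"rx":0.002,"ry":-0.001,"rz":0,"gripper":0},{"x":0,"y":0,"z":0.033,"rx":0,"ry":0,"rz":0,"gripper":0},{"x":0,"y":0,"z":0.033,"rx":0,"ry":0,"rz":0,"gripper":0},{"x":0,"y":0,"z":0.027,"rx":0,"ry":0,"rz":0,"gripper":0},{"x":0,"y":0,"z":0,"rx":0,"ry":0,"rz":0,"gripper":0},{"x":0,"y":0,"z":0,"rx":0,"ry":0,"rz":0,"gripper":0}]'|tail -3
python3 - <<'E'
from h import *
st()
R=tilt(-.8);g=np.array([.639,-.269,.124])
a=plan(g,R)
E
```

```text
wrist_force: [0.1, 0.6, 0.6]
gripper_width: 1.002
finger_force: 0.0
t 25.05 gp [ 0.6388 -0.266   0.132 ] z [ 0.039 -0.717 -0.696] y [0.999 0.05  0.004] q [-0.1   0.65  0.08  1.82  0.99  0.95 -0.7 ] F [0.1 0.6 0.6] w 88.2 ff 0.0
1 rows of xyz [0.0036 0.     0.0077] rot [ 0.0006  0.001  -0.0045] | end tcp [ 0.637 -0.225  0.166]
```

```bash
python3 -m handwheel '[{"x":0.004,"y":0,"z":0.006,"rx":0,"ry":0,"rz":-0.004,"gripper":0},{"x":0,"y":0,"z":0,"rx":0,"ry":0,"rz":0,"gripper":0},{"x":0,"y":0,"z":0,"rx":0,"ry":0,"rz":0,"gripper":1},{"x":0,"y":0,"z":0,"rx":0,"ry":0,"rz":0,"gripper":1},{"x":0,"y":0,"z":0,"rx":0,"ry":0,"rz":0,"gripper":1},{"x":0,"y":0,"z":0,"rx":0,"ry":0,"rz":0,"gripper":1},{"x":0,"y":0,"z":0,"rx":0,"ry":0,"rz":0,"gripper":1},{"x":0,"y":0,"z":0,"rx":0,"ry":0,"rz":0,"gripper":1}]' 60|tail -3;python3 - <<'E'
from h import *
st()
E
python3 -m handwheel '[{"x":-0.031,"y":0,"z":-0.03,"rx":0,"ry":0,"rz":0,"gripper":1},{"x":-0.031,"y":0,"z":-0.03,"rx":0,"ry":0,"rz":0,"gripper":1},{"x":-0.031,"y":0,"z":-0.03,"rx":0,"ry":0,"rz":0,"gripper":1},{"x":0,"y":0,"z":0,"rx":0,"ry":0,"rz":0,"gripper":1}]'|tail -3
python3 - <<'E'
from h import *
st()
p,Q=cur();R=tilt(np.pi/2-.8);a=plan(np.array([*m2w(.1,-.16,0)[:2],.26]),R)
E
```

```text
wrist_force: [-1.0, 0.7, 1.4]
gripper_width: 0.675
finger_force: 60.0
t 25.85 gp [ 0.6399 -0.2663  0.1245] z [ 0.041 -0.718 -0.695] y [0.998 0.056 0.001] q [-0.1   0.66  0.08  1.82  1.    0.94 -0.71] F [-1.   0.7  1.4] w 59.4 ff 60.0
wrist_force: [0.2, 0.7, -2.9]
gripper_width: 0.676
finger_force: 60.0
t 26.25 gp [ 0.642  -0.2669  0.2598] z [ 0.047 -0.718 -0.695] y [0.998 0.055 0.01 ] q [-0.08  0.48  0.06  1.75  0.9   1.09 -0.49] F [ 0.2  0.7 -2.9] w 59.5 ff 60.0
11 rows of xyz [ 0.0075  0.0032 -0.0008] rot [0.001  0.1431 0.0002] | end tcp [ 0.67  -0.146  0.304]
```

```bash
python3 -m handwheel '[{"x":0.0075,"y":0.003,"z":-0.001,"rx":0.001,"ry":0.143,"rz":0,"gripper":1},{"x":0.0075,"y":0.003,"z":-0.001,"rx":0.001,"ry":0.143,"rz":0,"gripper":1},{"x":0.0075,"y":0.003,"z":-0.001,"rx":0.001,"ry":0.143,"rz":0,"gripper":1},{"x":0.0075,"y":0.003,"z":-0.001,"rx":0.001,"ry":0.143,"rz":0,"gripper":1},{"x":0.0075,"y":0.003,"z":-0.001,"rx":0.001,"ry":0.143,"rz":0,"gripper":1},{"x":0.0075,"y":0.003,"z":-0.001,"rx":0.001,"ry":0.143,"rz":0,"gripper":1}]'|tail -3;python3 -m handwheel '[{"x":0.0075,"y":0.003,"z":-0.001,"rx":0.001,"ry":0.143,"rz":0,"gripper":1},{"x":0.0075,"y":0.003,"z":-0.001,"rx":0.001,"ry":0.143,"rz":0,"gripper":1},{"x":0.0075,"y":0.003,"z":-0.001,"rx":0.001,"ry":0.143,"rz":0,"gripper":1},{"x":0.0075,"y":0.003,"z":-0.001,"rx":0.001,"ry":0.143,"rz":0,"gripper":1},{"x":0.0075,"y":0.003,"z":-0.001,"rx":0.001,"ry":0.143,"rz":0,"gripper":1},{"x":0,"y":0,"z":0,"rx":0,"ry":0,"rz":0,"gripper":1},{"x":0,"y":0,"z":0,"rx":0,"ry":0,"rz":0,"gripper":1}]'|tail -3;python3 - <<'E'
from h import *
st()
R=tilt(np.pi/2-.8);a=plan(m2w(.1,-.0345,.24),R)
a=plan(m2w(.1,-.0345,.145),R,src=a)
E
```

```text
wrist_force: [-0.1, -0.4, -4.1]
gripper_width: 0.673
finger_force: 60.0
wrist_force: [0.1, 0.6, -3.4]
gripper_width: 0.672
finger_force: 60.0
t 27.55 gp [ 0.6627 -0.1046  0.253 ] z [-0.047  0.693 -0.719] y [ 0.998  0.055 -0.013] q [ 0.63  0.71 -0.44  1.39 -0.45  1.38  0.45] F [ 0.1  0.6 -3.4] w 59.1 ff 60.0
3 rows of xyz [0.0271 0.0016 0.0323] rot [-0.0034  0.001  -0.0025] | end tcp [ 0.664 -0.021  0.284]
2 rows of xyz [-0.0331  0.      0.0341] rot [0. 0. 0.] | end tcp [ 0.664 -0.021  0.189]
```

```bash
python3 -m handwheel '[{"x":0.027,"y":0.0016,"z":0.032,"rx":-0.0034,"ry":0.001,"rz":-0.0025,"gripper":1},{"x":0.027,"y":0.0016,"z":0.032,"rx":-0.0034,"ry":0.001,"rz":-0.0025,"gripper":1},{"x":0.027,"y":0.0016,"z":0.032,"rx":-0.0034,"ry":0.001,"rz":-0.0025,"gripper":1},{"x":-0.022,"y":0,"z":0.0225,"rx":0,"ry":0,"rz":0,"gripper":1},{"x":-0.022,"y":0,"z":0.0225,"rx":0,"ry":0,"rz":0,"gripper":1},{"x":-0.022,"y":0,"z":0.0225,"rx":0,"ry":0,"rz":0,"gripper":1},{"x":0,"y":0,"z":0,"rx":0,"ry":0,"rz":0,"gripper":1},{"x":0,"y":0,"z":0,"rx":0,"ry":0,"rz":0,"gripper":1}]'|tail -3;cat >> h.py <<'E'
def lying(mx,z0,z1=.3,ys=(-.06,-.03,0,.02,.04,.06,.08)):
  for n in('side','top'):
    X=cloud(grab(n)); L=(X-O)@np.stack([EX,EY,UZ],1)
    m=(abs(L[...,0]-mx)<.045)&(L[...,2]>z0)&(L[...,2]<z1)
    for y in ys:
        q=L[m&(abs(L[...,1]-y)<.008)]
        if len(q)>5: i=q[:,2]>q[:,2].max()-.006; print(n,y,len(q),'top z',np.percentile(q[:,2],95).round(4),'x',q[i,0].mean().round(4))
E
python3 - <<'E'
from h import *
st();lying(.1,.1)
R=tilt(np.pi/2-.8);a=plan(m2w(.1,-.0345,.105),R)
E
```

```text
wrist_force: [0.2, 0.3, -2.6]
gripper_width: 0.675
finger_force: 60.0
t 28.35 gp [0.6621 0.0226 0.1498] z [-0.036  0.697 -0.716] y [0.998 0.055 0.003] q [ 0.52  0.76 -0.49  1.58 -0.49  1.07  0.47] F [ 0.2  0.3 -2.6] w 59.4 ff 60.0
side -0.06 316 top z 0.2308 x 0.1024
side -0.03 178 top z 0.1763 x 0.0995
side 0 129 top z 0.1763 x 0.0968
side 0.02 136 top z 0.1765 x 0.0981
side 0.04 137 top z 0.1762 x 0.0963
side 0.06 144 top z 0.1761 x 0.0972
side 0.08 148 top z 0.1764 x 0.0964
top -0.06 167 top z 0.2326 x 0.0974
top -0.03 146 top z 0.1781 x 0.1025
top 0 119 top z 0.1776 x 0.1019
top 0.02 116 top z 0.1786 x 0.0999
top 0.04 116 top z 0.1785 x 0.1001
top 0.06 121 top z 0.1775 x 0.1027
top 0.08 120 top z 0.1781 x 0.1015
1 rows of xyz [-0.0327 -0.0021  0.0327] rot [ 0.0034 -0.0017  0.0058] | end tcp [ 0.664 -0.021  0.149]
```

```bash
python3 -m handwheel '[{"x":-0.015,"y":-0.001,"z":0.015,"rx":0,"ry":0,"rz":0,"gripper":1},{"x":-0.012,"y":0,"z":0.012,"rx":0,"ry":0,"rz":0,"gripper":1},{"x":-0.004,"y":0,"z":0.004,"rx":0,"ry":0,"rz":0,"gripper":1},{"x":0,"y":0,"z":0,"rx":0,"ry":0,"rz":0,"gripper":1},{"x":0,"y":0,"z":0,"rx":0,"ry":0,"rz":0,"gripper":1}]'|grep -E 'tcp|force';python3 -m handwheel '[{"x":-0.0015,"y":0,"z":0.0015,"rx":0,"ry":0,"rz":0,"gripper":1},{"x":0,"y":0,"z":0,"rx":0,"ry":0,"rz":0,"gripper":1},{"x":0,"y":0,"z":0,"rx":0,"ry":0,"rz":0,"gripper":1}]'|grep -E 'tcp|force'
python3 - <<'E'
from h import *
st()
E
```

```text
tcp_pos: [0.6635, -0.0214, 0.1486]
wrist_force: [0.7, 0.1, -3.3]
finger_force: 60.0
tcp_pos: [0.6636, -0.0215, 0.1469]
wrist_force: [-0.0, -0.3, -3.5]
finger_force: 60.0
t 29.25 gp [0.6615 0.0211 0.1033] z [-0.035  0.698 -0.715] y [0.999 0.054 0.004] q [ 0.52  0.82 -0.48  1.6  -0.49  1.01  0.51] F [-0.  -0.3 -3.5] w 59.1 ff 60.0
```

```bash
python3 -m handwheel '[{"x":-0.0015,"y":0,"z":0.0015,"rx":0,"ry":0,"rz":0,"gripper":1},{"x":0,"y":0,"z":0,"rx":0,"ry":0,"rz":0,"gripper":1},{"x":0,"y":0,"z":0,"rx":0,"ry":0,"rz":0,"gripper":1}]'|grep -E 'tcp|force'
```

```text
tcp_pos: [0.6637, -0.0215, 0.1452]
wrist_force: [-1.4, -2.4, 2.4]
finger_force: 60.0
```

Contact. I'll release and retreat, then check the whole scene.

```bash
python3 -m handwheel '[{"x":0,"y":0,"z":0,"rx":0,"ry":0,"rz":0,"gripper":0.2},{"x":0,"y":0,"z":0,"rx":0,"ry":0,"rz":0,"gripper":0},{"x":0,"y":0,"z":0,"rx":0,"ry":0,"rz":0,"gripper":0},{"x":0,"y":0,"z":0,"rx":0,"ry":0,"rz":0,"gripper":0},{"x":0,"y":0,"z":0,"rx":0,"ry":0,"rz":0,"gripper":0}]'|tail -3;python3 -m handwheel '[{"x":0,"y":0,"z":-0.02,"rx":0,"ry":0,"rz":0,"gripper":0},{"x":0,"y":0,"z":-0.04,"rx":0,"ry":0,"rz":0,"gripper":0},{"x":0,"y":0,"z":-0.04,"rx":0,"ry":0,"rz":0,"gripper":0},{"x":0.03,"y":0,"z":-0.03,"rx":0,"ry":0,"rz":0,"gripper":0},{"x":0.03,"y":0,"z":-0.03,"rx":0,"ry":0,"rz":0,"gripper":0},{"x":0.02,"y":0,"z":-0.02,"rx":0,"ry":0,"rz":0,"gripper":0},{"x":0,"y":0,"z":0,"rx":0,"ry":0,"rz":0,"gripper":0}]'
python3 - <<'E'
from h import *
st();lying(.1,.09,.14);lying(-.1,.09,.14,(-.03,.08))
X=cloud(grab('top','t8'));grab('side','s8')
for n,x,y,r,lo,hi in(('bowl',.4125,-.415,.11,.045,.06),('fin',.5,.39,.06,.165,.21),('power',.4515,.2022,.025,.1,.112),('timer',.5197,.206,.025,.1,.112),('start',.6597,.2128,.03,.1,.112)):
    m=(np.hypot(X[...,0]-x,X[...,1]-y)<r)&(X[...,2]>lo)&(X[...,2]<hi)&(X[...,0]<.7); P=X[m]; print(n,len(P),((P.max(0)+P.min(0))/2).round(4),np.median(P[:,2]).round(4))
a=plan(m2w(-.1,.157,.16),tilt(0),off=.08)
E
```

```text
wrist_force: [0.2, -0.7, -0.1]
gripper_width: 0.999
finger_force: 0.0
time_s: 30.75
tcp_pos: [0.6682, -0.0897, 0.3346]
eef_rot: [-1.713, -1.817, -0.708]
wrist_force: [0.7, 0.2, -0.7]
gripper_width: 1.001
finger_force: 0.0
t 30.75 gp [ 0.6664 -0.0471  0.2909] z [-0.03   0.697 -0.717] y [0.998 0.054 0.011] q [ 0.59  0.64 -0.47  1.43 -0.49  1.35  0.4 ] F [ 0.7  0.2 -0.7] w 88.1 ff 0.0
side -0.06 68 top z 0.1227 x 0.0967
side -0.03 109 top z 0.1283 x 0.0946
side 0 108 top z 0.128 x 0.0978
side 0.02 119 top z 0.1284 x 0.0967
side 0.04 124 top z 0.1284 x 0.0961
side 0.06 123 top z 0.1282 x 0.0962
side 0.08 134 top z 0.1279 x 0.0966
top -0.06 87 top z 0.122 x 0.0983
top -0.03 114 top z 0.1289 x 0.0985
top 0 112 top z 0.1293 x 0.0975
top 0.02 99 top z 0.1287 x 0.0988
top 0.04 98 top z 0.1294 x 0.0972
top 0.06 105 top z 0.1285 x 0.0983
top 0.08 101 top z 0.1281 x 0.0981
side -0.03 133 top z 0.1288 x -0.1018
side 0.08 171 top z 0.1286 x -0.1028
top -0.03 103 top z 0.129 x -0.1012
top 0.08 96 top z 0.1294 x -0.1011
bowl 53 [ 0.4117 -0.3635  0.0518] 0.055
fin 235 [0.5019 0.3896 0.1812] 0.1918
power 41 [0.4538 0.2042 0.1056] 0.1061
timer 42 [0.5205 0.2018 0.106 ] 0.1055
start 91 [0.6601 0.214  0.1056] 0.1058
8 rows of xyz [ 0.0305 -0.0248  0.0266] rot [-0.     -0.0968  0.0002] | end tcp [0.451 0.202 0.24 ]
```

View pics/s8.png

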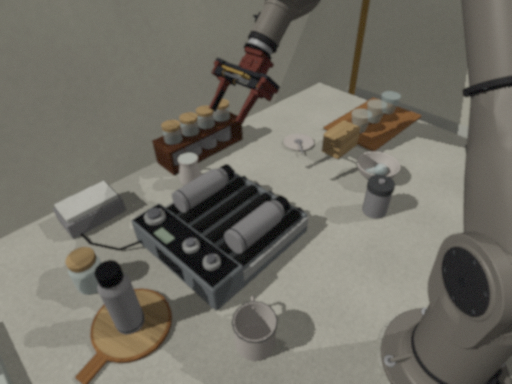

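View pics/t8.png

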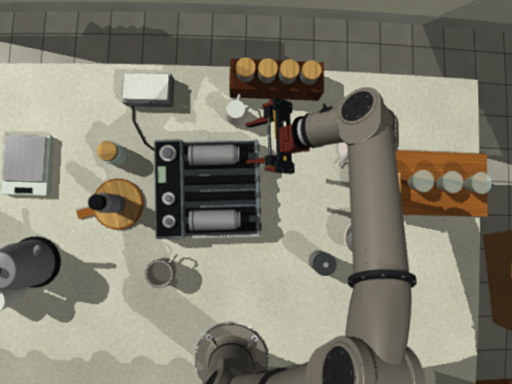

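```bash
python3 -m handwheel '[{"x":0.0305,"y":-0.0248,"z":0.024,"rx":0,"ry":-0.097,"rz":0,"gripper":1},{"x":0.0305,"y":-0.0248,"z":0.024,"rx":0,"ry":-0.097,"rz":0,"gripper":1},{"x":0.0305,"y":-0.0248,"z":0.024,"rx":0,"ry":-0.097,"rz":0,"gripper":1},{"x":0.0305,"y":-0.0248,"z":0.024,"rx":0,"ry":-0.097,"rz":0,"gripper":1},{"x":0.0305,"y":-0.0248,"z":0.024,"rx":0,"ry":-0.097,"rz":0,"gripper":1},{"x":0.0305,"y":-0.0248,"z":0.024,"rx":0,"ry":-0.097,"rz":0,"gripper":1},{"x":0.0305,"y":-0.0248,"z":0.024,"rx":0,"ry":-0.097,"rz":0,"gripper":1},{"x":0.0305,"y":-0.0248,"z":0.024,"rx":0,"ry":-0.097,"rz":0,"gripper":1}]' 20|tail -3;python3 -m handwheel '[{"x":0,"y":0,"z":0,"rx":0,"ry":0,"rz":0,"gripper":1},{"x":0,"y":0,"z":0,"rx":0,"ry":0,"rz":0,"gripper":1},{"x":0,"y":0,"z":0,"rx":0,"ry":0,"rz":0,"gripper":1}]'|tail -3;python3 - <<'E'
from h import *
st(.08)
a=plan(np.array([.4518,.2025,.115]),tilt(0),off=.08)
E
```

```text
wrist_force: [1.3, 0.8, -0.6]
gripper_width: 0.311
finger_force: 0.0
wrist_force: [0.1, -0.7, -1.1]
gripper_width: 0.039
finger_force: 0.0
t 32.15 gp [0.4537 0.1922 0.1786] z [ 0.003 -0.002 -1.   ] y [0.999 0.052 0.002] q [-0.14  0.26 -0.45  2.    0.15  0.9  -0.62] F [ 0.1 -0.7 -1.1] w 3.4 ff 0.0
2 rows of xyz [ 0.0051 -0.0006  0.0318] rot [ 0.0012  0.0011 -0.0004] | end tcp [0.452 0.202 0.195]
```

```bash
python3 -m handwheel '[{"x":0.005,"y":-0.0005,"z":0.03,"rx":0,"ry":0,"rz":0,"gripper":1},{"x":0.005,"y":-0.0005,"z":0.03,"rx":0,"ry":0,"rz":0,"gripper":1},{"x":0,"y":0,"z":0,"rx":0,"ry":0,"rz":0,"gripper":1},{"x":0,"y":0,"z":0,"rx":0,"ry":0,"rz":0,"gripper":1}]'|grep force;python3 - <<'E'
from h import *
st(.08)
a=plan(np.array([.4518,.2025,.095]),tilt(0),off=.08)
E
```

```text
wrist_force: [0.9, 0.9, 0.3]
finger_force: 0.0
t 32.55 gp [0.4526 0.2017 0.1191] z [ 0.002 -0.002 -1.   ] y [0.999 0.051 0.002] q [-0.18  0.35 -0.44  2.05  0.22  0.78 -0.7 ] F [0.9 0.9 0.3] w 0.4 ff 0.0
1 rows of xyz [ 0.0008 -0.0006  0.0241] rot [ 0.0023  0.0024 -0.002 ] | end tcp [0.452 0.202 0.175]
```

```bash
python3 -m handwheel '[{"x":0.001,"y":-0.0005,"z":0.007,"rx":0,"ry":0,"rz":0,"gripper":1},{"x":0,"y":0,"z":0.007,"rx":0,"ry":0,"rz":0,"gripper":1},{"x":0,"y":0,"z":0,"rx":0,"ry":0,"rz":0,"gripper":1}]'|grep -E 'tcp|wrist';python3 -m handwheel '[{"x":0,"y":0,"z":0.003,"rx":0,"ry":0,"rz":0,"gripper":1},{"x":0,"y":0,"z":0,"rx":0,"ry":0,"rz":0,"gripper":1}]'|grep -E 'tcp|wrist';python3 -m handwheel '[{"x":0,"y":0,"z":0.003,"rx":0,"ry":0,"rz":0,"gripper":1},{"x":0,"y":0,"z":0,"rx":0,"ry":0,"rz":0,"gripper":1}]'|grep -E 'tcp|wrist'
```

```text
tcp_pos: [0.4515, 0.2041, 0.1849]
wrist_force: [1.0, -0.9, 1.9]
tcp_pos: [0.4515, 0.2042, 0.1821]
wrist_force: [2.0, -1.3, 3.6]
tcp_pos: [0.4516, 0.2043, 0.1801]
wrist_force: [-2.8, -3.5, 15.1]
```

```bash
python3 -m handwheel '[{"x":0,"y":0,"z":0,"rx":0,"ry":0,"rz":0,"gripper":1},{"x":0,"y":0,"z":-0.015,"rx":0,"ry":0,"rz":0,"gripper":1},{"x":0,"y":0,"z":-0.015,"rx":0,"ry":0,"rz":0,"gripper":1},{"x":0,"y":0.035,"z":0,"rx":0,"ry":0,"rz":0,"gripper":1},{"x":0,"y":0.034,"z":0,"rx":0,"ry":0,"rz":0,"gripper":1},{"x":0,"y":0,"z":0,"rx":0,"ry":0,"rz":0,"gripper":1},{"x":0,"y":0,"z":0,"rx":0,"ry":0,"rz":0,"gripper":1}]'|grep -E 'tcp|wrist';python3 - <<'E'
from h import *
st(.08)
a=plan(np.array([.5205,.206,.108]),tilt(0),off=.08)
E
```

```text
tcp_pos: [0.5193, 0.2082, 0.2083]
wrist_force: [-0.0, 0.3, 0.5]
t 33.95 gp [0.5195 0.208  0.1283] z [ 0.002 -0.002 -1.   ] y [0.999 0.054 0.001] q [-0.16  0.43 -0.42  1.9   0.23  0.86 -0.64] F [-0.   0.3  0.5] w 0.6 ff 0.0
1 rows of xyz [-0.0022  0.001   0.0203] rot [0.0015 0.0021 0.0007] | end tcp [0.52  0.206 0.188]
```

```bash
python3 -m handwheel '[{"x":-0.002,"y":0.001,"z":0.012,"rx":0,"ry":0,"rz":0,"gripper":1},{"x":0,"y":0,"z":0.009,"rx":0,"ry":0,"rz":0,"gripper":1},{"x":0,"y":0,"z":0.003,"rx":0,"ry":0,"rz":0,"gripper":1},{"x":0,"y":0,"z":0,"rx":0,"ry":0,"rz":0,"gripper":1}]'|grep -E 'tcp|wrist';python3 -m handwheel '[{"x":0,"y":0,"z":0.003,"rx":0,"ry":0,"rz":0,"gripper":1},{"x":0,"y":0,"z":0.001,"rx":0,"ry":0,"rz":0,"gripper":1},{"x":0,"y":0,"z":0,"rx":0,"ry":0,"rz":0,"gripper":1}]'|grep -E 'tcp|wrist'
```

```text
tcp_pos: [0.5199, 0.2059, 0.1842]
wrist_force: [-0.6, -0.5, 3.2]
tcp_pos: [0.5207, 0.2063, 0.1812]
wrist_force: [-3.0, -0.1, 3.1]
```

```bash
python3 -m handwheel '[{"x":0,"y":0,"z":0.002,"rx":0,"ry":0,"rz":0,"gripper":1},{"x":0,"y":0,"z":0,"rx":0,"ry":0,"rz":0,"gripper":1},{"x":0,"y":0,"z":0,"rx":0,"ry":0,"rz":0,"gripper":1}]'|grep -E 'tcp|wrist'
```

```text
tcp_pos: [0.5209, 0.2063, 0.1802]
wrist_force: [-5.3, -1.3, 13.0]
```

Bottomed at 13 N. I'll lift and move 140 mm along to the start key.

```bash
python3 -m handwheel '[{"x":0,"y":0,"z":-0.015,"rx":0,"ry":0,"rz":0,"gripper":1},{"x":0,"y":0,"z":-0.015,"rx":0,"ry":0,"rz":0,"gripper":1},{"x":0,"y":0.045,"z":0,"rx":0,"ry":0,"rz":0,"gripper":1},{"x":0,"y":0.045,"z":0,"rx":0,"ry":0,"rz":0,"gripper":1},{"x":0,"y":0.045,"z":0,"rx":0,"ry":0,"rz":0,"gripper":1},{"x":0,"y":0.005,"z":0,"rx":0,"ry":0,"rz":0,"gripper":1},{"x":0,"y":0,"z":0,"rx":0,"ry":0,"rz":0,"gripper":1}]'|grep -E 'tcp|wrist';python3 - <<'E'
from h import *
st(.08)
a=plan(np.array([.660,.213,.108]),tilt(0),off=.08)
lying(.1,.09,.14,(-.03,.08));lying(-.1,.09,.14,(-.03,.08))
E
```

```text
tcp_pos: [0.6616, 0.2134, 0.2096]
wrist_force: [-0.6, 0.5, 0.6]
t 35.65 gp [0.6619 0.2133 0.1296] z [ 0.004 -0.002 -1.   ] y [0.999 0.053 0.003] q [-0.15  0.62 -0.37  1.56  0.26  1.   -0.55] F [-0.6  0.5  0.6] w 0.4 ff 0.0
1 rows of xyz [-0.0003 -0.0017  0.0216] rot [ 0.0035  0.0017 -0.0004] | end tcp [0.66  0.213 0.188]
side -0.03 108 top z 0.1283 x 0.0959
side 0.08 137 top z 0.1284 x 0.0963
top -0.03 114 top z 0.1286 x 0.097
top 0.08 102 top z 0.1288 x 0.0971
side -0.03 132 top z 0.1289 x -0.1024
side 0.08 167 top z 0.1285 x -0.1028
top -0.03 101 top z 0.1296 x -0.0988
```

```bash
python3 -m handwheel '[{"x":0,"y":-0.001,"z":0.012,"rx":0,"ry":0,"rz":0,"gripper":1},{"x":0,"y":0,"z":0.01,"rx":0,"ry":0,"rz":0,"gripper":1},{"x":0,"y":0,"z":0.004,"rx":0,"ry":0,"rz":0,"gripper":1},{"x":0,"y":0,"z":0.003,"rx":0,"ry":0,"rz":0,"gripper":1},{"x":0,"y":0,"z":0,"rx":0,"ry":0,"rz":0,"gripper":1}]'|grep -E 'tcp|wrist';python3 -m handwheel '[{"x":0,"y":0,"z":0.002,"rx":0,"ry":0,"rz":0,"gripper":1},{"x":0,"y":0,"z":0,"rx":0,"ry":0,"rz":0,"gripper":1},{"x":0,"y":0,"z":0,"rx":0,"ry":0,"rz":0,"gripper":1}]'|grep -E 'tcp|wrist'
```

```text
tcp_pos: [0.6592, 0.2137, 0.1807]
wrist_force: [-2.5, -0.3, 4.2]
tcp_pos: [0.6593, 0.2137, 0.1803]
wrist_force: [-6.2, -2.3, 13.2]
```

Bottomed. I'll lift clear and take a last check of the scene.

```bash
python3 -m handwheel '[{"x":0,"y":0,"z":-0.015,"rx":0,"ry":0,"rz":0,"gripper":1},{"x":0,"y":0,"z":-0.03,"rx":0,"ry":0,"rz":0,"gripper":1},{"x":0,"y":0,"z":-0.05,"rx":0,"ry":0,"rz":0,"gripper":1},{"x":0,"y":0,"z":-0.03,"rx":0,"ry":0,"rz":0,"gripper":1},{"x":0,"y":0,"z":0,"rx":0,"ry":0,"rz":0,"gripper":1},{"x":0,"y":0,"z":0,"rx":0,"ry":0,"rz":0,"gripper":1}]'|grep -E 'tcp|wrist';python3 - <<'E'
from h import *
lying(.1,.09,.14,(-.03,.08));lying(-.1,.09,.14,(-.03,.08))
d=grab('side','s9');e=grab('top','t9');cv2.imwrite('pics/c9.png',np.vstack([cv2.resize(d['pixels'],(400,300)),cv2.resize(e['pixels'],(400,300))]))
E
```

```text
tcp_pos: [0.6595, 0.2138, 0.3041]
wrist_force: [0.4, 0.2, -0.4]
side -0.03 109 top z 0.1281 x 0.0968
side 0.08 138 top z 0.1281 x 0.0963
top -0.03 114 top z 0.1294 x 0.0978
top 0.08 105 top z 0.129 x 0.0984
side -0.03 134 top z 0.1289 x -0.102
side 0.08 166 top z 0.1294 x -0.1029
top -0.03 102 top z 0.1293 x -0.1
```

View pics/c9.png

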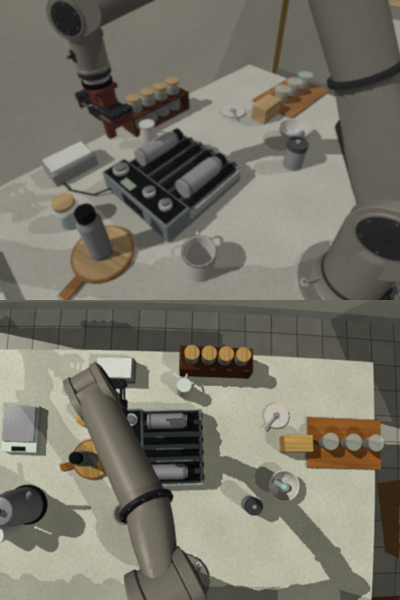

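Everything is in place: both flasks lie in their grooves (160,148 and 200,175 in the upper half), the finished flask stands on the board (92,235), and the stopper is in the bowl (283,487 in the lower half).

```bash
python3 -c "
from rig import arm
print(arm.hand_in())"
```

```text
the job is handed in; nothing more can be done
None
```

The job is handed in (it gave no verdict): by the last pictures the finished flask stands on the board, the stopper is in the bowl and both steel flasks lie in the near and far grooves, and I pressed power, timer and start in order, each down to its stop and let go.

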